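Next retained sample on the scale from a blocked drawer

TASK

The yellow sample is next to be weighed, but the stapler and the tape measure stand in the way of the sample drawer. Stand both aside on the black rubber mat, pull the drawer fully out, and, keeping the jars upright, put the blue jar from the scale into the drawer's empty middle compartment and stand the yellow jar on the middle of the scale's pan, leaving the grey jar in its compartment. Then push the drawer fully shut and put the stapler and the tape measure back upright where each of them stood.

Things in the scene. Friction and masses are not known exactly. Their poses are not given: they have to be found in the camera images.
- jar_yellow: Sample jar with a yellow body, white lid and yellow dot on the lid: upright round, 47 mm across, 66 mm high, 0.14 kg; grip round the body 20 to 48 mm above its base (the lid above gives no hold). Origin at the centre of its base, z up. Starts in the left or the right compartment of the drawer, partly under the unit's roof.
- jar_blue: Sample jar as the yellow one, but with a blue body and blue dot on the lid. Origin at the centre of its base, z up. Starts on the scale's pan.
- jar_grey: Sample jar as the yellow one, but with a light grey body and dark grey dot on the lid; it stays in its compartment, the left or right one of the drawer. Origin at the centre of its base, z up.
- stapler: Blue stapler lying on its base, 32 x 124 x 36 mm (x, y, z), 0.16 kg, rigid; long axis y, origin at the centre of its underside. Its top arm is 20 mm wide from 14 to 36 mm high and is gripped across x near the middle; below 9 mm the base is 32 mm wide. Stands in front of the drawer, left or right, long side roughly parallel to the drawer front.
- tape_measure: Blue tape measure with black round face standing on its edge, 34 mm thick (x), 66 mm long (y, from -29 to +37), 59 mm high, 0.22 kg; gripped across the flat sides (x), 15 to 45 mm up, best at y = +4 mm, its middle. Origin on its underside. Stands in front of the drawer, left or right.
- scale: Grey bench scale, fixed. Origin on the worktop under the centre of its steel pan; the pan is 112 x 124 mm (x, y), its flat top 44 mm above the origin; the display sticks out 98 mm to -x, 30 mm high.
- rubber_mat: Black ribbed rubber mat, fixed, 160 x 140 mm (x, y), 4 mm thick. Origin under its centre.
- drawer (a joint): How far the drawer is pulled out, m: 0 fully shut, 0.160 fully out, starts ajar at about 0.065. It slides along the -x axis of point drawer_handle, 2 to 4 N. The housing is 88 mm high and 262 mm wide, all walls solid.
- drawer_handle (a point): Grip point of the drawer's steel bar handle, moves with the drawer: bar 90 mm long along y, 10 mm thick, 42 mm above the worktop, 35 mm in front of the white drawer face (the face is 256 mm wide and reaches 56 mm high). x points into the unit, y left along the bar, z up.
- middle_bay (a point): Centre of the floor of the drawer's empty middle compartment, moves with the drawer, axes as drawer_handle, 105 mm behind the handle along x. Floor 10 mm above the worktop; compartments are 120 mm long (x) and 79 to 82 mm wide, with 12 mm high dividers; the side ones are centred 83 mm to either side (y). Shut, it lies under the housing's roof; fully out, it is 102 mm in front of the roof's edge.
There are look-alikes about, which are no part of the job. What is shaped like the jar_yellow but green is not meant.

How it is judged:
On the way, in this order (a step that is already met when the one before it is completed fails the run):
1. the stapler and the tape measure both stand released on the rubber mat before the drawer is pulled out further (x of stapler in the frame of rubber_mat between -0.078 and 0.078 m and y of stapler in the frame of rubber_mat between -0.068 and 0.068 m and height (world z) of each of stapler, tape_measure below 0.012 m and x of tape_measure in the frame of rubber_mat between -0.078 and 0.078 m and y of tape_measure in the frame of rubber_mat between -0.068 and 0.068 m and angle between each of stapler, tape_measure's own z axis and vertical below 0.12 rad and linear speed of each of stapler, tape_measure below 0.02 m/s and contact force between the fingers and stapler below 0.05 N and contact force between the fingers and tape_measure below 0.05 N and value of joint drawer below 0.085 m), for 0.2 s.
2. the drawer is pulled out fully (to within 25 mm) while both stand on the mat (x of stapler in the frame of rubber_mat between -0.078 and 0.078 m and y of stapler in the frame of rubber_mat between -0.068 and 0.068 m and height (world z) of each of stapler, tape_measure below 0.012 m and x of tape_measure in the frame of rubber_mat between -0.078 and 0.078 m and y of tape_measure in the frame of rubber_mat between -0.068 and 0.068 m and angle between each of stapler, tape_measure's own z axis and vertical below 0.12 rad and linear speed of each of stapler, tape_measure below 0.02 m/s and contact force between the fingers and stapler below 0.05 N and contact force between the fingers and tape_measure below 0.05 N and value of joint drawer above 0.135 m), for 0.2 s.
3. the blue jar stands in the middle compartment and the yellow jar on the scale's pan (horizontal distance between jar_yellow and scale below 0.015 m and height (world z) of jar_yellow between 0.039 and 0.049 m and x of jar_blue in the frame of middle_bay between -0.042 and 0.042 m and y of jar_blue in the frame of middle_bay between -0.022 and 0.022 m and z of jar_blue in the frame of middle_bay between -0.006 and 0.006 m and x of jar_grey in the frame of middle_bay between -0.045 and 0.045 m and (y of jar_grey in the frame of middle_bay between 0.059 and 0.107 m or y of jar_grey in the frame of middle_bay between -0.107 and -0.059 m) and z of jar_grey in the frame of middle_bay between -0.006 and 0.006 m and angle between each of jar_yellow, jar_blue, jar_grey's own z axis and vertical below 0.12 rad and linear speed of each of jar_yellow, jar_blue, jar_grey below 0.02 m/s and value of joint drawer above 0.08 m and contact force between the fingers and jar_yellow below 0.05 N and contact force between the fingers and jar_blue below 0.05 N and contact force between the fingers and jar_grey below 0.05 N), for 0.2 s.
4. the drawer is pushed shut while the stapler and the tape measure are still on the mat (x of stapler in the frame of rubber_mat between -0.078 and 0.078 m and y of stapler in the frame of rubber_mat between -0.068 and 0.068 m and height (world z) of each of stapler, tape_measure below 0.012 m and x of tape_measure in the frame of rubber_mat between -0.078 and 0.078 m and y of tape_measure in the frame of rubber_mat between -0.068 and 0.068 m and angle between each of stapler, tape_measure's own z axis and vertical below 0.12 rad and linear speed of each of stapler, tape_measure below 0.02 m/s and contact force between the fingers and stapler below 0.05 N and contact force between the fingers and tape_measure below 0.05 N and value of joint drawer below 0.006 m), for 0.2 s.
At the end, for the whole second after the job is handed in: The yellow jar stands within 15 mm of the pan's centre, blue and grey jars upright in the middle and a side compartment, the drawer shut to within 6 mm, stapler and tape measure upright within 15 mm of where each stood at the start; all released and at rest (horizontal distance between jar_yellow and scale below 0.015 m and height (world z) of jar_yellow between 0.039 and 0.049 m and x of jar_blue in the frame of middle_bay between -0.042 and 0.042 m and y of jar_blue in the frame of middle_bay between -0.022 and 0.022 m and z of jar_blue in the frame of middle_bay between -0.006 and 0.006 m and x of jar_grey in the frame of middle_bay between -0.045 and 0.045 m and (y of jar_grey in the frame of middle_bay between 0.059 and 0.107 m or y of jar_grey in the frame of middle_bay between -0.107 and -0.059 m) and z of jar_grey in the frame of middle_bay between -0.006 and 0.006 m and angle between each of jar_yellow, jar_blue, jar_grey, stapler, tape_measure's own z axis and vertical below 0.12 rad and linear speed of each of jar_yellow, jar_blue, jar_grey, stapler, tape_measure below 0.02 m/s and value of joint drawer below 0.006 m and distance of each of stapler, tape_measure from where it was at the start of the episode below 0.015 m); the robot touches nothing.
It fails at once if a jar is knocked over or lifted at a steep tilt (angle between any of jar_yellow, jar_blue, jar_grey's own z axis and vertical above 0.6 rad).
It fails at once if the drawer is pulled out past its starting gap with the stapler or tape measure not yet on the mat (value of joint drawer above 0.1 m and horizontal distance between any of stapler, tape_measure and rubber_mat above 0.12 m).
It also fails if it takes over 144 s, if anything falls off the work surface, if the arm or the gripper's body presses on something with over 40 N, if the wrist force passes 120 N, or if a joint passes its speed limit or range.

ROBOT

A 6-joint arm with a two-finger parallel gripper is mounted at the origin on a cart in front of the work surface, level with it; the furniture and walls round the work are solid. World frame = base frame: x ahead of the robot, y to its left, z up, the work surface at z = 0. Lengths are in m, angles in rad, forces in N, time in s.
With the tool pointing down it reaches from about 0.375 to 0.9 m from the base axis. Payload 3.1 kg.
Tool frame: the origin (TCP) lies on the mounting face of the last link; the fingertips stand 182 mm ahead of it and the grasp point (between the pads) lies 164 mm ahead of it; z points along the fingers, y is the direction in which the jaws open and shut (so a half turn about z gives the same grasp; the last joint's range is limited). The gripper opens to 87 mm and grips with 3 to 60 N. Pads are 19 mm wide; open, the fingers measure 117 mm over their backs; the gripper's body (75 mm by 190 mm) begins 51 mm behind the grasp point.
Start: joints at [-1.319, 0.527, 1.433, -0, 1.181, -0.178], TCP at [0.261, -0.568, 0.405] pointing down, gripper open.
Joint ranges: [-3.08, 3.08], [-0.75, 2.2], [0.22, 2.44], [-1.43, 4.57], [0, 2.65], [-2.85, 2.85]. Speed limits (rad/s): [2.79, 2.79, 3.14, 3.14, 3.14, 3.14].

INTERFACE

Orientations are given as a unit quaternion [x, y, z, w].
In Python, from rig import robot, camera, camera_model gives the robot as it stands.
- The arm moves only by the tool drive_tool, never from a script. Its argument "plan" is a list that holds one entry, the list of rows, each a list of 6 numbers: the shift along the world's x, y, z in units of 2.5 cm (1.0 is 2.5 cm), then the turn, a rotation vector about the world's x, y, z in units of 6 degrees (1.0 is 6 degrees). A call has 1 to 8 rows; each row shifts and turns the commanded pose from where the row before left it; what a row does not reach is not made up. A row lasts 1/8 s, in which the tool goes at most 62.5 mm and 10.7 degrees, less where a joint would pass 70% of its speed; a pose out of reach is approached as far as the arm can. A call with a number of a shift or a turn outside -1 to 1 is refused whole. A call with a gripper value outside its range is refused whole. "grip" is the closure, from 0 (fully open) to 1 (shut), set as the call begins (left out, the last holds). The fingers move at their own pace and stop on an object; "force" is the grip in N (left out, the last holds). Time passes only in rows, so rows that do not move let the fingers close. It gives the time, the measured TCP pose, the force and the opening at its end, in the units of the state.
- robot.get_obs(): the state, without advancing time (a new reading comes with each control period).
- camera(name): name is "scene" or "top" or "wrist"; returns the picture (384x512x3 uint8, red, green, blue); there is no depth.
- camera_model(name): a dict with "K" (3x3 intrinsics, pixels), "k1" (the pictures are not rectified: a ray, as slopes to the right and down, at radius r is drawn at 1 + k1 r^2 times it, then the intrinsics apply), "world_to_cam" (4x4, takes a point from world to camera coordinates); the wrist camera has in their place "tool_from_camera" (4x4, takes a point from camera to tool coordinates, whose origin is the TCP and whose axes are the flange's). Camera axes: x right, y up, looking along -z (the intrinsics and any distortion apply to the point x, -y, -z); pixel columns grow to the right and rows downward; lengths in m; the calibration is good to about 2 mm. A picture is of the moment at which its call begins: read the wrist's pose just before it. camera_model takes no time and is no camera call.
- robot.hand_in(): hands the job in, once; it reports no verdict.
The state is a dict: "time": time; "q": joint angles; "joint_velocities": joint speeds; "joint_torque": joint torques, N m; "position": TCP position; "tool_rot": TCP orientation; "ft_force": force on the tool from outside, world axes, zero at the start; "moment": the same for the moment, N m; "grip_width": finger opening in m.
Only numpy, scipy, OpenCV 4.12 (cv2) and the standard library are available. Lean on these libraries where they do the work, as an engineer would, in place of code of your own. Each camera call takes 0.05 s, during which the arm holds its last target.

## Working session

There is one attempt and no reset: what is moved stays moved. The work goes in short steps, Python scripts to look and compute and a tool call to move; the robot and the scene stay as the last step left them, time stands still between calls to the robot, and variables do not carry over. Pictures are saved under pics/ and viewed, and the job is handed in when it is done.

Besides the shell and the picture viewer there is one more tool, called after "Call:" in YAML: its name, and indented under it one key for each argument. drive_tool: Moves the arm, as the interface text tells. Shifts and turns lie within -1 to 1; 1 stands for 2.5 cm of shift or 6 degrees of turn. Its arguments: {"type":"object","properties":{"plan":{"type":"array","items":{"type":"array","items":{"type":"array","items":{"type":"number","minimum":-1,"maximum":1}}}},"grip":{"type":"number"},"force":{"type":"number"}},"required":["plan"]}

```bash
ls; mkdir -p pics; python3 - <<'E'
from rig import robot, camera, camera_model
import cv2,numpy as np
o=robot.get_obs(); print(o)
for n in ["scene","top","wrist"]:
    im=camera(n); cv2.imwrite(f"pics/{n}0.png",im[:,:,::-1]); print(n,camera_model(n))
E
```

```text
pics
{'time': 0.0, 'q': array([-1.31850141e+00,  5.28487461e-01,  1.43389450e+00, -1.68753720e-05,
        1.18140944e+00, -1.78497581e-01]), 'joint_velocities': array([-1.19257095e-03, -1.82400754e-04,  3.64937891e-05,  4.08434767e-04,
       -9.43686928e-04, -6.53737583e-04]), 'joint_torque': array([ 2.45207257e-04, -4.40044177e+01, -1.76592547e+01,  6.32848218e-02,
        5.82044001e-02, -1.72791392e-04]), 'position': array([ 0.26093435, -0.5675496 ,  0.40376061]), 'tool_rot': array([ 9.76890502e-01,  2.13737546e-01, -4.83534352e-05, -1.09833738e-03]), 'ft_force': array([-0.88470626,  0.41349537, -0.19714702]), 'moment': array([ 0.01074933, -0.04436129,  0.02231667]), 'grip_width': 0.08684550857302502}
scene {'K': array([[472.15585985,   0.        , 252.32443108],
       [  0.        , 472.15585985, 190.33135968],
       [  0.        ,   0.        ,   1.        ]]), 'k1': 0.06392650620829282, 'world_to_cam': array([[ 0.5116093 , -0.85921597, -0.00195976, -0.37441478],
       [ 0.36999118,  0.21824687,  0.90303645, -0.24297141],
       [-0.77547563, -0.46272694,  0.42955946, -0.89
[... 384 characters left out ...]
256, -0.61470795],
       [-0.22023789,  0.00728617,  0.97541898, -1.32410019],
       [ 0.        ,  0.        ,  0.        ,  1.        ]])}
wrist {'K': array([[288.93353999,   0.        , 256.07208841],
       [  0.        , 288.93353999, 190.57967818],
       [  0.        ,   0.        ,   1.        ]]), 'k1': -0.049128582389456964, 'tool_from_camera': array([[-1.59618478e-03,  9.55999386e-01,  2.93364323e-01,
         8.04421374e-02],
       [ 9.99998570e-01,  1.68964746e-03, -6.51730025e-05,
        -1.03193532e-04],
       [-5.57987633e-04,  2.93363800e-01, -9.56000716e-01,
         2.01106562e-02],
       [ 0.00000000e+00,  0.00000000e+00,  0.00000000e+00,
         1.00000000e+00]])}
```

View pics/top0.png

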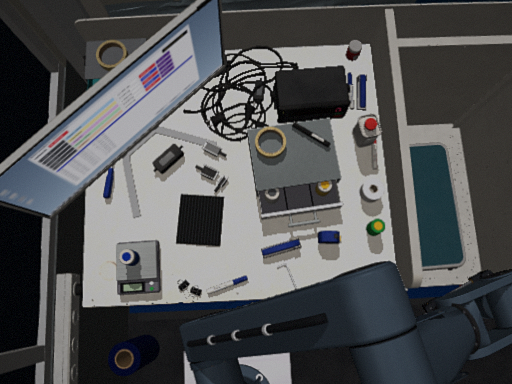

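View pics/scene0.png

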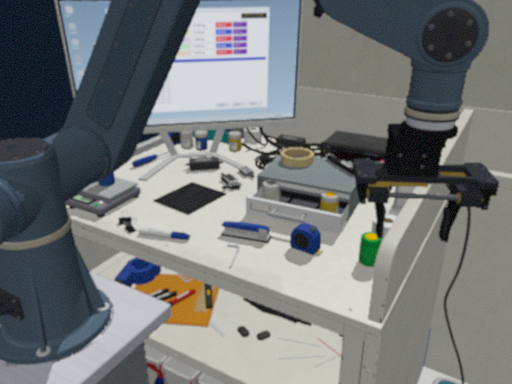

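View pics/wrist0.png

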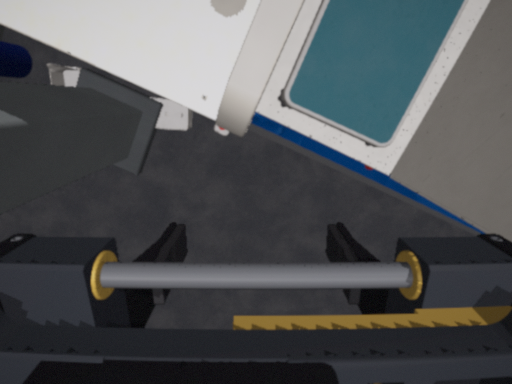

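```bash
cat > h.py <<'E'
import numpy as np,cv2
from rig import robot,camera,camera_model
from scipy.spatial.transform import Rotation as R
def w2c(n,obs=None):
    m=camera_model(n)
    if n!="wrist": return m,np.array(m["world_to_cam"])
    o=obs or robot.get_obs()
    T=np.eye(4);T[:3,:3]=R.from_quat(o["tool_rot"]).as_matrix();T[:3,3]=o["position"]
    return m,np.linalg.inv(T@np.array(m["tool_from_camera"]))
def cast(n,u,v,z,obs=None):
    m,W=w2c(n,obs);K=m["K"];k=m["k1"]
    d=np.array([(u-K[0,2])/K[0,0],(v-K[1,2])/K[1,1]]);s=d.copy()
    for _ in range(20): s=d/(1+k*(s@s))
    C=np.linalg.inv(W);r=C[:3,:3]@np.array([s[0],-s[1],-1]);o=C[:3,3]
    return o+r*(z-o[2])/r[2]
def proj(n,p,obs=None):
    m,W=w2c(n,obs);K=m["K"];c=W[:3,:3]@np.array(p)+W[:3,3]
    s=np.array([c[0],-c[1]])/-c[2];s=s*(1+m["k1"]*(s@s))
    return K[0,0]*s[0]+K[0,2],K[1,1]*s[1]+K[1,2]
def snap(n,f,box=None,sc=1):
    o=robot.get_obs();im=camera(n)[:,:,::-1].copy()
    c=im if box is None else im[box[1]:box[3],box[0]:box[2]]
    if sc!=1:c=cv2.resize(c,None,fx=sc,fy=sc,interpolation=cv2.INTER_CUBIC)
    cv2.imwrite("pics/"+f,c);return im,o
E
python3 - <<'E'
from h import *
im=cv2.imread("pics/top0.png")
cv2.imwrite("pics/t1.png",cv2.resize(im[110:310,90:410],None,fx=2.5,fy=2.5,interpolation=cv2.INTER_CUBIC))
im=cv2.imread("pics/scene0.png")
cv2.imwrite("pics/s1.png",cv2.resize(im[120:270,60:400],None,fx=2.35,fy=2.35,interpolation=cv2.INTER_CUBIC))
E
```

```text
(no output)
```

View pics/t1.png

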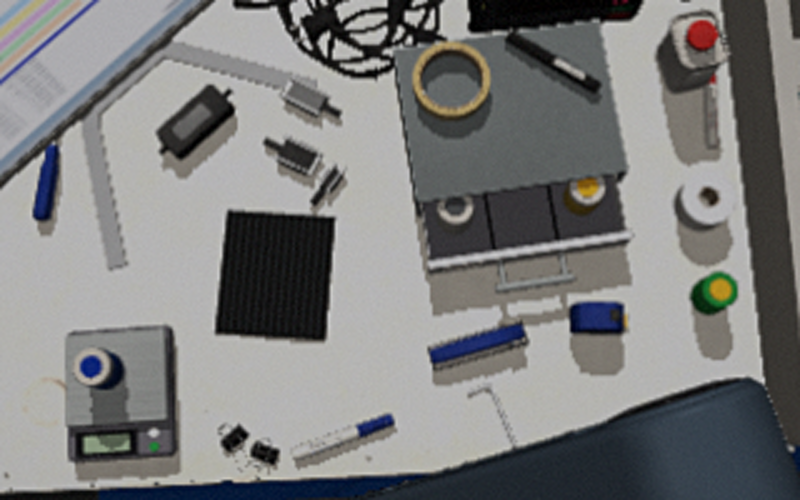

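View pics/s1.png

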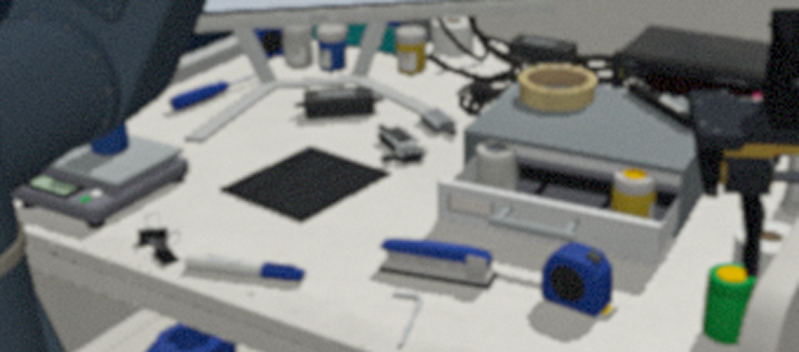

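```bash
python3 - <<'E'
from h import *
im=cv2.imread("pics/top0.png");hsv=cv2.cvtColor(im,cv2.COLOR_BGR2HSV)
def comps(mask,box,z,name):
    m=np.zeros_like(mask);x0,y0,x1,y1=box;m[y0:y1,x0:x1]=mask[y0:y1,x0:x1]
    cs,_=cv2.findContours(m,cv2.RETR_EXTERNAL,cv2.CHAIN_APPROX_NONE)
    c=max(cs,key=cv2.contourArea);P=np.array([cast("top",*p[0],z)[:2] for p in c]).astype(np.float32)
    r=cv2.minAreaRect(P);print(name,cv2.contourArea(c),"rect",np.round(r[0],4),np.round(r[1],4),round(r[2],1),np.round(cv2.boxPoints(r),3).tolist())
blue=cv2.inRange(hsv,(105,120,50),(130,255,255))
comps(blue,(255,230,305,262),.036,"stapler")
comps(blue,(312,225,345,250),.059,"tape")
comps(blue,(115,245,142,268),.110,"bluedot")
dark=cv2.inRange(hsv,(0,0,0),(180,255,50))
comps(dark,(170,185,230,255),.004,"mat")
yel=cv2.inRange(hsv,(15,120,120),(32,255,255))
comps(yel,(310,175,340,200),.076,"ydot")
for n,p,z in [("pan",[(67,334),(171,326),(174,420),(70,426)],.044),("roof",[(396,50),(604,22),(626,172),(416,200)],.088),("face",[(429,268),(630,239)],.056),("handle",[(498,289),(573,280)],.042),("green",[(717,290)],.066),("greyd",[(455,208)],.076)]:
    for q in p: print(n,np.round(cast("top",q[0]/2.5+90,q[1]/2.5+110,z)[:2],3))
E
```

```text
stapler 179.5 rect [ 0.4458 -0.1497] [0.0184 0.1158] 13.7 [[0.4230000078678131, -0.09600000083446503], [0.45100000500679016, -0.20800000429153442], [0.46799999475479126, -0.20399999618530273], [0.4410000145435333, -0.09099999815225601]]
tape 148.5 rect [ 0.4688 -0.296 ] [0.0581 0.0304] 87.0 [[0.4519999921321869, -0.3240000009536743], [0.4819999933242798, -0.32600000500679016], [0.4860000014305115, -0.2680000066757202], [0.45500001311302185, -0.26600000262260437]]
bluedot 41.5 rect [0.4327 0.3047] [0.021  0.0202] 87.4 [[0.421999990940094, 0.29499998688697815], [0.44200000166893005, 0.2939999997615814], [0.4429999887943268, 0.3149999976158142], [0.4230000078678131, 0.3160000145435333]]
mat 1996.5 rect [0.5489 0.0996] [0.1365 0.1568] 83.4 [[0.46299999952316284, 0.04100000113248825], [0.6190000176429749, 0.023000000044703484], [0.6349999904632568, 0.15800000727176666], [0.4790000021457672, 0.17599999904632568]]
ydot 33.0 rect [ 0.6239 -0.2941] [0.0217 0.0189] 87.1 [[0.6140000224113464, -0.30399999022483826], [0.6330000162124634, -0.3050000071525574], [0.6340000033378601, -0.2840000092983246], [0.6150000095367432, -0.28299999237060547]]
pan [0.48  0.351]
pan [0.484 0.223]
pan [0.37 0.22]
pan [0.368 0.346]
roof [ 0.81  -0.069]
roof [ 0.834 -0.333]
roof [ 0.638 -0.342]
roof [ 0.616 -0.085]
face [ 0.537 -0.097]
face [ 0.561 -0.346]
handle [ 0.509 -0.18 ]
handle [ 0.516 -0.273]
green [ 0.49  -0.444]
greyd [ 0.606 -0.132]
```

```bash
cat >> h.py <<'E'
def theta(o):
    X=R.from_quat(o["tool_rot"]).as_matrix()[:,0];return np.degrees(np.arctan2(X[1],X[0]))
def go(x,y,z,th=None):
    "units to go so that the grasp point is at x,y,z"
    o=robot.get_obs();M=R.from_quat(o["tool_rot"]).as_matrix();p=np.array(o["position"])
    Md=M if th is None else R.from_euler('z',th,degrees=True).as_matrix()@np.diag([1.,-1,-1])
    d=np.array([x,y,z])-Md[:,2]*.164-p
    rv=R.from_matrix(Md@M.T).as_rotvec(degrees=True)/6
    print("t",round(o["time"],2),"th",round(theta(o),2),"grasp",np.round(p+M[:,2]*.164,4),"w",round(o["grip_width"],4),"GO",np.round(d/.025,2),np.round(rv,2))
E
python3 - <<'E'
from h import *
o=robot.get_obs()
for u,v in [(222,130),(235,100),(250,40),(120,60)]:
  for z in (0,.1,.2): print(u,v,z,np.round(cast("wrist",u,v,z),3))
go(.446,-.15,.20,104)
E
```

```text
222 130 0 [ 0.284 -0.507  0.   ]
222 130 0.1 [ 0.297 -0.514  0.1  ]
222 130 0.2 [ 0.31  -0.521  0.2  ]
235 100 0 [ 0.325 -0.508  0.   ]
235 100 0.1 [ 0.328 -0.515  0.1  ]
235 100 0.2 [ 0.33  -0.521  0.2  ]
250 40 0 [ 0.397 -0.496  0.   ]
250 40 0.1 [ 0.381 -0.506  0.1  ]
250 40 0.2 [ 0.364 -0.516  0.2  ]
120 60 0 [ 0.311 -0.358  0.   ]
120 60 0.1 [ 0.317 -0.404  0.1  ]
120 60 0.2 [ 0.323 -0.449  0.2  ]
t 0.15 th 24.68 grasp [ 0.2609 -0.5674  0.24  ] w 0.0873 GO [ 7.4 16.7 -1.6] [-1.000e-02 -1.000e-02  1.322e+01]
```

Candidates (top view): yellow — jar in right drawer bay (325,186), green look‑alike with yellow lid (376,227), jar behind the monitor (scene 235,140). Blue — jar on the scale (129,257), jar behind the monitor (scene 201,140). Stapler — (281,248), as against the blue screwdriver (109,183) and the blue-capped pen (228,285). Tape measure — (329,237), as against the tape rolls (270,141) and (112,55). I take the yellow jar in the drawer, the blue one on the pan, the stapler at (281,248) and the tape at (329,237); the crops above confirm these.

Call:
drive_tool:
  plan:
    - [[0,0.5,1,0,0,0],[0,1,1,0,0,0],[0,1,1,0,0,0],[0,1,0.5,0,0,0],[0,1,0,0,0,1],[0,1,0,0,0,1],[0.2,1,0,0,0,1],[0.5,1,0,0,0,1]]
  grip: 0

```text
time: 1.15
position: [0.2783, -0.3794, 0.4921]
tool_rot: [0.911, 0.413, 0.0, -0.0]
ft_force: [-0.3, -0.4, 0.2]
grip_width: 0.0868
```

Call:
drive_tool:
  plan:
    - [[0.8,1,-0.5,0,0,1],[0.8,1,-0.6,0,0,1],[0.8,1,-0.8,0,0,1],[0.8,1,-0.8,0,0,1],[0.8,1,-0.8,0,0,1],[0.8,1,-0.8,0,0,1],[0.8,1,-0.8,0,0,1],[0.9,1,0,0,0,1]]

```text
time: 2.15
position: [0.441, -0.1791, 0.3631]
tool_rot: [0.663, 0.748, -0.0, -0.002]
ft_force: [0.3, 0.1, 0.5]
grip_width: 0.0872
```

Call:
drive_tool:
  plan:
    - [[0.6,1,0,0,0,1],[0,0,0,0,0,0],[0,0,0,0,0,0]]

```text
time: 2.52
position: [0.4558, -0.1556, 0.3647]
tool_rot: [0.625, 0.781, -0.0, -0.0]
ft_force: [0.3, 0.0, 0.5]
grip_width: 0.0871
```

```bash
python3 - <<'E'
from h import *
go(.446,-.15,.20,104)
im,o=snap("wrist","w1.png")
E
```

```text
t 2.52 th 102.65 grasp [ 0.4558 -0.1556  0.2007] w 0.0871 GO [-0.39  0.22 -0.03] [ 0.   -0.    0.23]
```

View pics/w1.png

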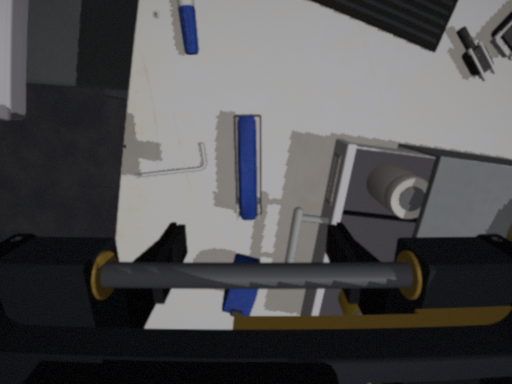

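```bash
cat >> h.py <<'E'
def blob(n,im,o,lo,hi,box,z,name,draw=False):
    hsv=cv2.cvtColor(im,cv2.COLOR_BGR2HSV);mask=cv2.inRange(hsv,lo,hi)
    m=np.zeros_like(mask);x0,y0,x1,y1=box;m[y0:y1,x0:x1]=mask[y0:y1,x0:x1]
    cs,_=cv2.findContours(m,cv2.RETR_EXTERNAL,cv2.CHAIN_APPROX_NONE)
    c=max(cs,key=cv2.contourArea);P=np.array([cast(n,*p[0],z,o)[:2] for p in c]).astype(np.float32)
    r=cv2.minAreaRect(P);b=cv2.boxPoints(r)
    e=max([b[1]-b[0],b[2]-b[1]],key=np.linalg.norm)
    print(name,"A",cv2.contourArea(c),"px",np.round(c[:,0].mean(0),1),"c",np.round(r[0],4),"size",np.round(r[1],4),"long axis yaw",round(np.degrees(np.arctan2(e[1],e[0]))%180,1))
    return P
BL=((105,120,40),(130,255,255))
E
python3 - <<'E'
from h import *
im,o=snap("wrist","w2.png",(190,90,310,240),4)
blob("wrist",im,o,*BL,(225,100,275,228),.036,"stapler")
E
```

```text
stapler A 1543.5 px [247.1 166.3] c [ 0.4436 -0.1484] size [0.0185 0.1142] long axis yaw 103.0
```

View pics/w2.png

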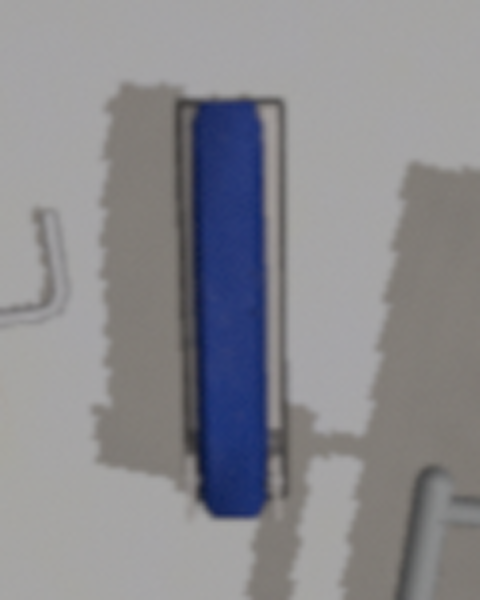

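```bash
python3 - <<'E'
from h import *
C=[cast("wrist",190+x/4,90+y/4,.009)[:2] for x,y in [(178,100),(285,100),(289,497),(184,497)]]
print(np.round(C,4),np.mean(C,0)); print(np.linalg.norm(C[0]-C[1]),np.linalg.norm(C[1]-C[2]))
go(.4435,-.1500,.20,103); go(.4435,-.1500,.026,103)
E
```

```text
[[ 0.4169 -0.0962]
 [ 0.4464 -0.0897]
 [ 0.4742 -0.2065]
 [ 0.4422 -0.2136]] [ 0.44491024 -0.15151024]
0.03019193218751354 0.12014117302419229
t 2.62 th 102.59 grasp [ 0.4556 -0.1561  0.2008] w 0.0872 GO [-0.49  0.24 -0.03] [ 0.   -0.    0.07]
t 2.62 th 102.59 grasp [ 0.4556 -0.1561  0.2008] w 0.0872 GO [-0.49  0.24 -6.99] [ 0.   -0.    0.07]
```

Call:
drive_tool:
  plan:
    - [[-0.45,0.24,-1,0,0,0.07],[0,0,-1,0,0,0],[0,0,-1,0,0,0],[0,0,-1,0,0,0],[0,0,-1,0,0,0],[0,0,-0.8,0,0,0],[0,0,-0.6,0,0,0],[0,0,-0.27,0,0,0]]
  grip: 0.42

```text
time: 3.62
position: [0.4446, -0.1499, 0.1973]
tool_rot: [0.622, 0.783, -0.0, -0.0]
ft_force: [0.6, -0.2, -0.9]
grip_width: 0.0503
```

Call:
drive_tool:
  plan:
    - [[0,0,0,0,0,0]]

```text
time: 3.75
position: [0.4447, -0.1496, 0.1979]
tool_rot: [0.622, 0.783, -0.0, -0.0]
ft_force: [-0.1, -0.1, 0.5]
grip_width: 0.0507
```

```bash
python3 - <<'E'
from h import *
go(.4445,-.1500,.034,103)
im,o=snap("wrist","w3.png")
E
```

```text
t 3.75 th 103.08 grasp [ 0.4447 -0.1496  0.0339] w 0.0507 GO [-0.01 -0.02  0.01] [-0.   -0.   -0.01]
```

View pics/w3.png

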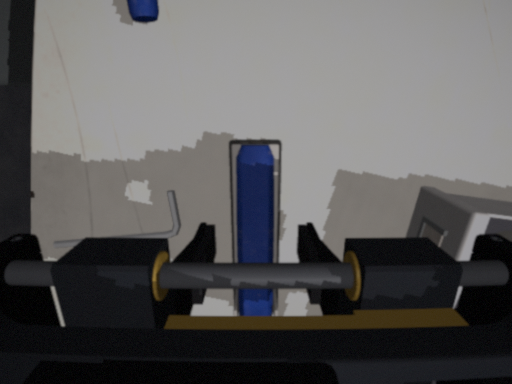

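Call:
drive_tool:
  plan:
    - [[0,0,0,0,0,0],[0,0,0,0,0,0],[0,0,0,0,0,0],[0,0,0.4,0,0,0],[0,0,0.8,0,0,0],[0,0,0.8,0,0,0],[0,0,0.8,0,0,0]]
  grip: 1
  force: 20

```text
time: 4.68
position: [0.4446, -0.1492, 0.2691]
tool_rot: [0.622, 0.783, -0.0, -0.0]
ft_force: [-0.2, 0.3, -1.5]
grip_width: 0.0205
```

Call:
drive_tool:
  plan:
    - [[0.2,0.7,0.4,0,0,0],[0.2,0.9,0,0,0,0],[0.3,0.9,0,0,0,0],[0.3,0.9,0,0,0,0],[0.3,0.9,0,0,0,0],[0.3,0.9,0,0,0,0],[0.3,0.9,0,0,0,0],[0.3,0.9,0,0,0,0]]

```text
time: 5.68
position: [0.4997, 0.0265, 0.2785]
tool_rot: [0.622, 0.783, -0.0, -0.0]
ft_force: [-0.2, -0.0, -1.7]
grip_width: 0.0209
```

Call:
drive_tool:
  plan:
    - [[0.2,0.9,0,0,0,0],[0.1,0.9,0,0,0,0],[0.09,0.9,0,0,0,0],[0,0.37,0,0,0,0],[0,0,0,0,0,0]]

```text
time: 6.3
position: [0.5092, 0.1027, 0.2782]
tool_rot: [0.621, 0.784, -0.0, -0.0]
ft_force: [-0.1, -0.5, -1.1]
grip_width: 0.0208
```

```bash
python3 - <<'E'
from h import *
go(.5093,.1042,.0385)
im,o=snap("wrist","w4.png")
E
```

```text
t 6.3 th 103.18 grasp [0.5091 0.1027 0.1142] w 0.0208 GO [ 0.01  0.06 -3.03] [0. 0. 0.]
```

View pics/w4.png

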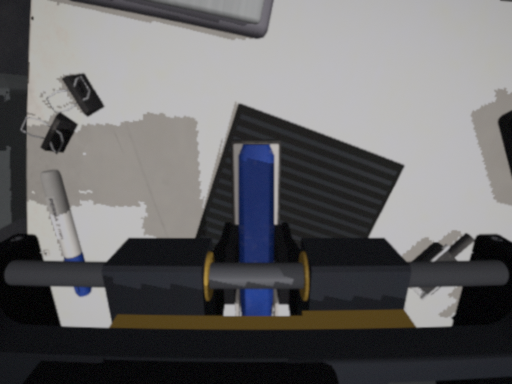

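Call:
drive_tool:
  plan:
    - [[0,0,-0.8,0,0,0],[0,0,-0.8,0,0,0],[0,0,-0.6,0,0,0],[0,0,-0.4,0,0,0],[0,0,-0.3,0,0,0],[0,0,-0.13,0,0,0],[0,0,0,0,0,0]]

```text
time: 7.22
position: [0.5091, 0.1021, 0.205]
tool_rot: [0.621, 0.783, -0.0, 0.0]
ft_force: [-5.0, -2.3, 21.3]
grip_width: 0.0207
```

Call:
drive_tool:
  plan:
    - [[0,0,0,0,0,0],[0,0,0,0,0,0],[0,0,0.5,0,0,0],[0,0,1,0,0,0],[0,0,1,0,0,0],[0.2,-1,1,0,0,0],[0,-1,1,0,0,-0.5],[0,-1,1,0,0,-1]]
  grip: 0.42

```text
time: 8.22
position: [0.5144, 0.0268, 0.3411]
tool_rot: [0.682, 0.731, 0.0, 0.0]
ft_force: [0.2, -0.4, 0.2]
grip_width: 0.0504
```

Call:
drive_tool:
  plan:
    - [[0,-1,1,0,0,-1],[0,-1,0,0,0,0],[0,-1,0,0,0,0],[0,-1,0,0,0,0],[-0.2,-1,0,0,0,0],[-0.2,-1,0,0,0,0],[-0.2,-1,0,0,0,0],[-0.2,-1,0,0,0,0]]
  grip: 0.36

```text
time: 9.22
position: [0.4942, -0.1733, 0.3652]
tool_rot: [0.719, 0.695, 0.0, 0.0]
ft_force: [0.4, -0.3, 0.6]
grip_width: 0.0555
```

Call:
drive_tool:
  plan:
    - [[-0.2,-1,0,0,0,0],[-0.2,-1,0,0,0,0],[-0.2,-1,0,0,0,0],[-0.2,-1,0,0,0,0],[0,0,0,0,0,0],[0,0,0,0,0,0]]

```text
time: 9.98
position: [0.4743, -0.2719, 0.3648]
tool_rot: [0.719, 0.695, 0.0, -0.001]
ft_force: [1.0, 0.4, 0.5]
grip_width: 0.0558
```

```bash
python3 - <<'E'
from h import *
go(.469,-.296,.2)
im,o=snap("wrist","w5.png")
E
```

```text
t 9.97 th 88.1 grasp [ 0.4743 -0.2717  0.2008] w 0.0558 GO [-0.21 -0.97 -0.03] [0. 0. 0.]
```

View pics/w5.png

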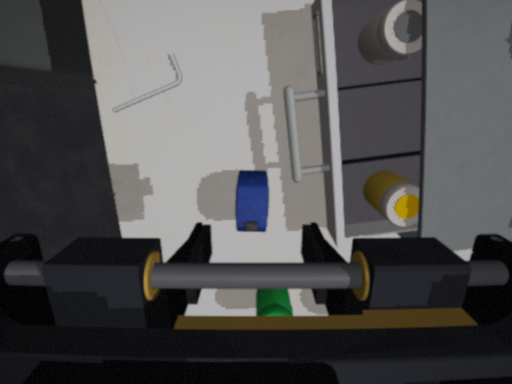

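```bash
python3 - <<'E'
from h import *
im,o=snap("wrist","w6.png",(215,155,290,245),6)
blob("wrist",im,o,(105,120,30),(130,255,255),(220,155,285,245),.050,"tape50")
blob("wrist",im,o,(105,120,30),(130,255,255),(220,155,285,245),.059,"tape59")
go(.469,-.296,.03,87)
P=[cast("wrist",u,v,.042) for u,v in [(288,88),(297,180)]];print(np.round(P,4))
E
```

```text
tape50 A 1524.5 px [251.6 202.5] c [ 0.4687 -0.2938] size [0.0668 0.0324] long axis yaw 86.9
tape59 A 1524.5 px [251.6 202.5] c [ 0.4689 -0.2907] size [0.0648 0.0315] long axis yaw 86.9
t 10.07 th 88.16 grasp [ 0.4745 -0.2714  0.2008] w 0.0557 GO [-0.22 -0.98 -6.83] [-0.01 -0.   -0.19]
[[ 0.5088 -0.178   0.042 ]
 [ 0.5183 -0.273   0.042 ]]
```

View pics/w6.png

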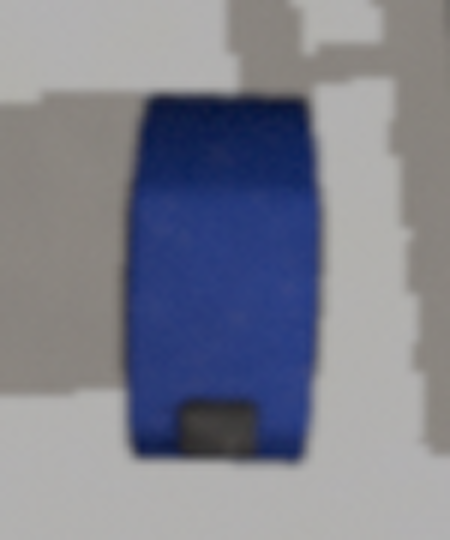

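```bash
python3 - <<'E'
from h import *
for u,v,z in [(253,171,0),(253,171,.02),(253,187,.059),(253,187,.05),(253,231.7,.059),(253,231.7,.045),(253,231.7,.01)]: print(v,z,np.round(cast("wrist",u,v,z)[:2],4))
E
```

```text
171 0 [ 0.4702 -0.2712]
171 0.02 [ 0.4705 -0.2666]
187 0.059 [ 0.4707 -0.2744]
187 0.05 [ 0.4705 -0.277 ]
231.7 0.059 [ 0.4688 -0.3247]
231.7 0.045 [ 0.4684 -0.3313]
231.7 0.01 [ 0.4674 -0.3477]
```

Call:
drive_tool:
  plan:
    - [[-0.22,-1,-1,0,0,-0.19],[0,0,-1,0,0,0],[0,0,-1,0,0,0],[0,0,-1,0,0,0],[0,0,-1,0,0,0],[0,0,-0.8,0,0,0],[0,0,-0.6,0,0,0],[0,0,-0.35,0,0,0]]
  grip: 0.36

```text
time: 11.08
position: [0.4692, -0.2971, 0.1954]
tool_rot: [0.725, 0.688, -0.0, -0.0]
ft_force: [-0.1, -0.1, -0.7]
grip_width: 0.0558
```

Call:
drive_tool:
  plan:
    - [[0,0,0,0,0,0]]

```text
time: 11.2
position: [0.4691, -0.2974, 0.1957]
tool_rot: [0.725, 0.688, -0.0, -0.0]
ft_force: [-0.3, -0.2, -0.1]
grip_width: 0.0555
```

```bash
python3 - <<'E'
from h import *
go(.469,-.297,.032,87)
im,o=snap("wrist","w7.png")
E
```

```text
t 11.2 th 86.98 grasp [ 0.469  -0.2973  0.0317] w 0.0555 GO [-0.    0.01  0.01] [-0.01 -0.01  0.  ]
```

View pics/w7.png

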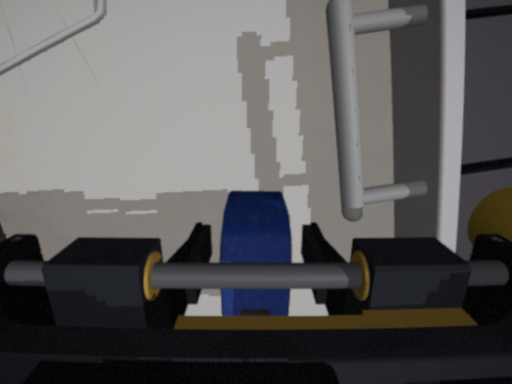

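Call:
drive_tool:
  plan:
    - [[0,0,0,0,0,0],[0,0,0,0,0,0],[0,0,0,0,0,0],[0,0,0.4,0,0,0],[0,0,0.9,0,0,0],[0,0,0.9,0,0,0],[0,0,0.9,0,0,0],[0,0.5,0.9,0,0,0]]
  grip: 1
  force: 25

```text
time: 12.25
position: [0.469, -0.2856, 0.2972]
tool_rot: [0.726, 0.688, 0.0, 0.001]
ft_force: [0.2, -0.1, -2.0]
grip_width: 0.0336
```

Call:
drive_tool:
  plan:
    - [[0,0.9,0,0,0,0],[0,0.9,0,0,0,0],[0,0.9,0,0,0,0],[0,0.9,0,0,0,0],[0,0.9,0,0,0,0],[0,0.9,0,0,0,0],[0,0.9,0,0,0,0],[0.4,0.9,0,0,0,0]]

```text
time: 13.25
position: [0.4783, -0.1032, 0.2955]
tool_rot: [0.726, 0.688, -0.0, -0.001]
ft_force: [0.5, 0.2, -1.9]
grip_width: 0.0336
```

Call:
drive_tool:
  plan:
    - [[0.6,0.9,0,0,0,0],[0.6,0.9,0,0,0,0],[0.6,0.9,0,0,0,0],[0.6,0.9,0,0,0,0],[0.6,0.9,0,0,0,0],[0.6,0.9,0,0,0,0],[0.6,0.9,0,0,0,0],[0.4,0.9,0,0,0,0]]

```text
time: 14.25
position: [0.5941, 0.0768, 0.2953]
tool_rot: [0.725, 0.688, -0.0, -0.0]
ft_force: [-0.6, -0.1, -2.6]
grip_width: 0.0336
```

Call:
drive_tool:
  plan:
    - [[0.3,0.6,0,0,0,0],[0.3,0.15,0,0,0,0],[0,0,0,0,0,0]]

```text
time: 14.62
position: [0.6094, 0.0936, 0.2958]
tool_rot: [0.725, 0.688, -0.0, 0.0]
ft_force: [-0.5, 0.1, -2.2]
grip_width: 0.0338
```

```bash
python3 - <<'E'
from h import *
go(.594,.094,.036)
im,o=snap("wrist","w8.png")
im,o=snap("top","t8.png",(90,110,410,310),2.5)
E
```

```text
t 14.62 th 86.98 grasp [0.6095 0.0936 0.1318] w 0.0338 GO [-0.62  0.02 -3.83] [0. 0. 0.]
```

View pics/w8.png

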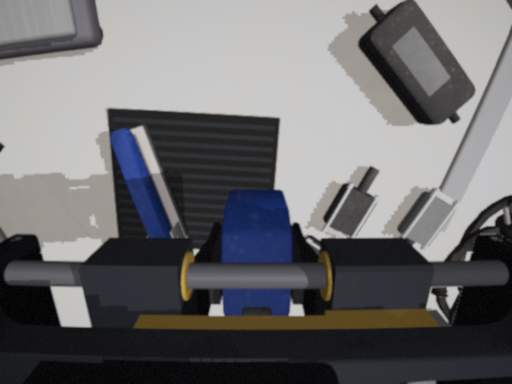

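View pics/t8.png

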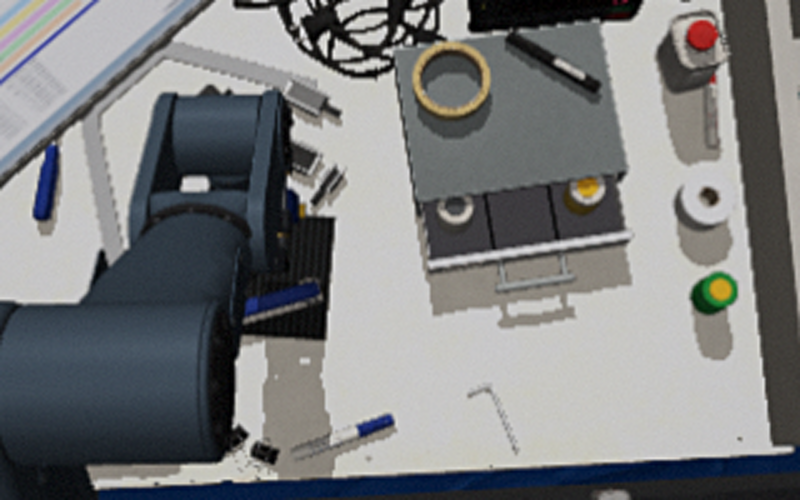

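Call:
drive_tool:
  plan:
    - [[-0.62,0,-0.5,0,0,0],[0,0,-0.9,0,0,0],[0,0,-0.9,0,0,0],[0,0,-0.6,0,0,0],[0,0,-0.4,0,0,0],[0,0,-0.3,0,0,0],[0,0,-0.2,0,0,0],[0,0,0,0,0,0]]

```text
time: 15.72
position: [0.5937, 0.0937, 0.2011]
tool_rot: [0.726, 0.688, 0.0, 0.0]
ft_force: [-0.5, -0.5, -2.5]
grip_width: 0.0338
```

```bash
python3 - <<'E'
from h import *
go(.594,.094,.036);print(robot.get_obs()["ft_force"])
E
```

```text
t 15.72 th 86.97 grasp [0.5937 0.0937 0.0371] w 0.0338 GO [ 0.01  0.01 -0.04] [0. 0. 0.]
[-0.52426106 -0.47510728 -2.46369554]
```

Call:
drive_tool:
  plan:
    - [[0,0,-0.07,0,0,0],[0,0,0,0,0,0]]

```text
time: 15.98
position: [0.5937, 0.0937, 0.2005]
tool_rot: [0.726, 0.688, 0.0, 0.0]
ft_force: [-0.7, -0.8, 4.6]
grip_width: 0.0336
```

Call:
drive_tool:
  plan:
    - [[0,0,0,0,0,0],[0,0,0,0,0,0],[0,0,0.5,0,0,0],[0,0,1,0,0,0],[0,0,1,0,0,0],[0,0,1,0,0,0],[-0.2,-0.8,1,0,0,0],[-0.3,-1,1,0,0,0.4]]
  grip: 0.38

```text
time: 16.98
position: [0.5809, 0.0486, 0.3384]
tool_rot: [0.71, 0.704, 0.0, 0.001]
ft_force: [-0.0, -0.2, 0.4]
grip_width: 0.0542
```

Call:
drive_tool:
  plan:
    - [[-0.3,-1,0,0,0,1],[-0.3,-1,0,0,0,0],[-0.3,-1,0,0,0,0],[-0.3,-1,0,0,0,0],[-0.3,-1,0,0,0,0],[-0.3,-1,0,0,0,0],[-0.3,-1,0,0,0,0],[-0.3,-1,0,0,0,0]]
  grip: 0.655

```text
time: 17.98
position: [0.5207, -0.1521, 0.3375]
tool_rot: [0.673, 0.739, 0.0, 0.001]
ft_force: [0.0, 0.4, 0.3]
grip_width: 0.0304
```

Call:
drive_tool:
  plan:
    - [[-0.3,-1,0,0,0,0],[0,-1,0,0,0,0],[0,-1,0,0,0,0],[0,0,0,0,0,0],[0,0,0,0,0,0]]

```text
time: 18.6
position: [0.5132, -0.2257, 0.337]
tool_rot: [0.673, 0.739, 0.0, -0.0]
ft_force: [-0.7, 0.2, -0.8]
grip_width: 0.0302
```

```bash
python3 - <<'E'
from h import *
go(.5136,-.2255,.1,95.5)
im,o=snap("wrist","w9.png")
im,o=snap("top","t9.png",(90,110,410,310),2.5)
E
```

```text
t 18.6 th 95.35 grasp [ 0.5132 -0.2256  0.173 ] w 0.0302 GO [ 0.01  0.01 -2.92] [-0.01 -0.    0.02]
```

View pics/w9.png

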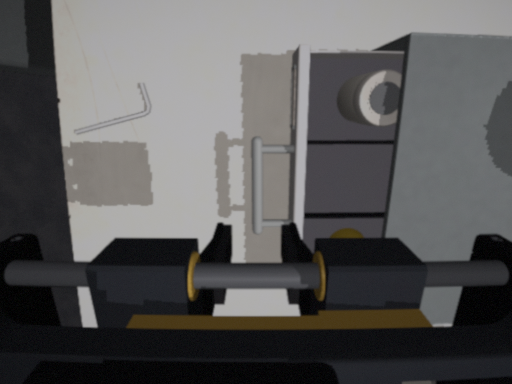

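View pics/t9.png

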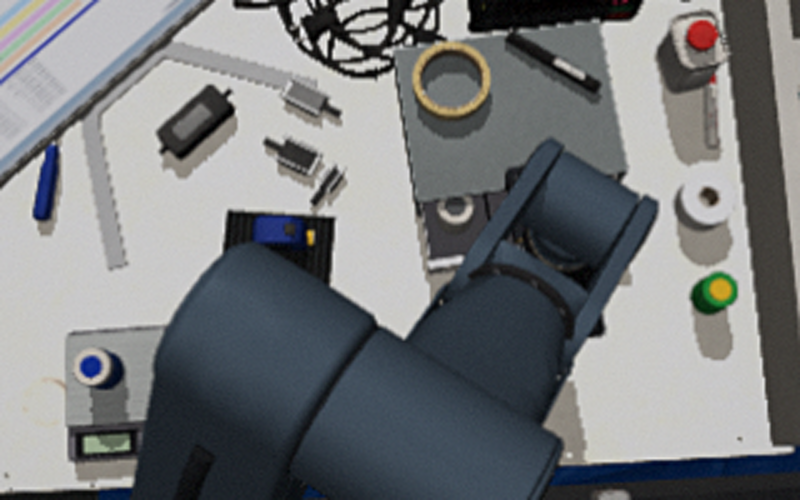

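```bash
python3 - <<'E'
from h import *
for u,v,z in [(258,140,.045),(257.5,232,.045),(302,100,.056),(302,200,.056)]: print(np.round(cast("wrist",u,v,z),4))
go(.5136,-.2255,.042,95.5)
E
```

```text
[ 0.5102 -0.1784  0.045 ]
[ 0.5186 -0.2722  0.045 ]
[ 0.5447 -0.1391  0.056 ]
[ 0.5572 -0.2298  0.056 ]
t 18.7 th 95.42 grasp [ 0.5133 -0.2252  0.1729] w 0.0301 GO [ 0.01 -0.01 -5.23] [-0.01 -0.    0.01]
```

Call:
drive_tool:
  plan:
    - [[0.05,0,-0.8,0,0,0],[0,0,-1,0,0,0],[0,0,-1,0,0,0],[0,0,-0.8,0,0,0],[0,0,-0.6,0,0,0],[0,0,-0.5,0,0,0],[0,0,-0.5,0,0,0],[0,0,0,0,0,0]]

```text
time: 19.7
position: [0.5145, -0.2262, 0.2059]
tool_rot: [0.673, 0.739, -0.0, -0.001]
ft_force: [-0.2, 0.4, 0.1]
grip_width: 0.0303
```

Call:
drive_tool:
  plan:
    - [[0,0,0,0,0,0],[0,0,0,0,0,0],[0,0,0,0,0,0]]
  grip: 1
  force: 20

```text
time: 20.08
position: [0.5148, -0.2265, 0.2072]
tool_rot: [0.673, 0.739, -0.0, 0.0]
ft_force: [-1.1, -0.7, 0.9]
grip_width: 0.0104
```

```bash
python3 - <<'E'
from h import *
go(.5136,-.2255,.042,95.5)
im,o=snap("wrist","w10.png")
E
```

```text
t 20.07 th 95.37 grasp [ 0.5148 -0.2266  0.0432] w 0.0104 GO [-0.05  0.04 -0.05] [0.   0.   0.02]
```

View pics/w10.png

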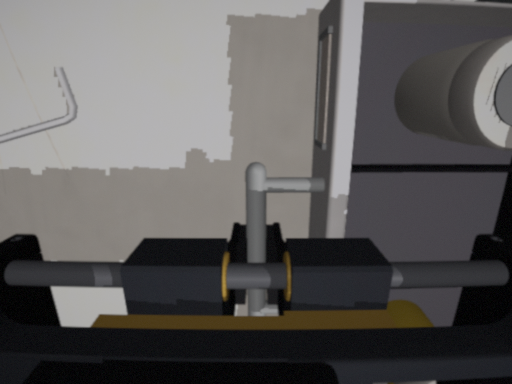

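Call:
drive_tool:
  plan:
    - [[-0.2,-0.02,0,0,0,0],[-0.4,-0.04,0,0,0,0],[-0.5,-0.05,0,0,0,0],[-0.6,-0.06,0,0,0,0],[-0.6,-0.06,0,0,0,0],[-0.6,-0.06,0,0,0,0],[-0.5,-0.05,0,0,0,0],[-0.3,-0.03,0,0,0,0]]

```text
time: 21.12
position: [0.4209, -0.2359, 0.2072]
tool_rot: [0.673, 0.739, -0.0, 0.0]
ft_force: [1.7, 0.8, 6.4]
grip_width: 0.0101
```

Call:
drive_tool:
  plan:
    - [[-0.15,-0.01,0,0,0,0],[-0.05,0,0,0,0,0],[0,0,0,0,0,0]]

```text
time: 21.5
position: [0.4186, -0.2358, 0.2072]
tool_rot: [0.674, 0.738, 0.001, 0.003]
ft_force: [13.8, 8.5, 1.7]
grip_width: 0.0103
```

```bash
python3 - <<'E'
from h import *
go(.5148-.0945,-.2266-.009,.042,95.5)
im,o=snap("wrist","w11.png")
E
```

```text
t 21.5 th 95.21 grasp [ 0.4196 -0.2362  0.0432] w 0.0103 GO [ 0.07  0.01 -0.05] [0.02 0.06 0.05]
```

View pics/w11.png

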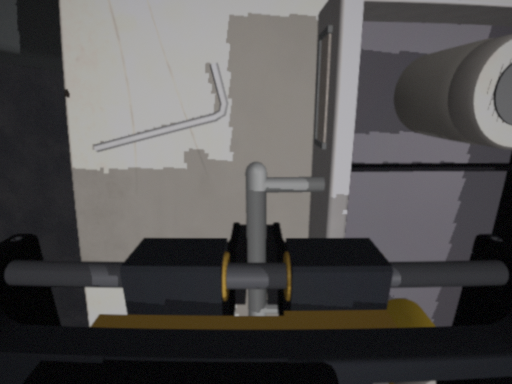

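Call:
drive_tool:
  plan:
    - [[0,0,0,0,0,0],[0,0,0,0,0,0],[0,0,0.5,0,0,0],[0,0,1,0,0,0],[0,0,1,0,0,0],[0,0,1,0,0,0],[0,0.5,1,0,0,0],[0,1,1,0,0,0]]
  grip: 0.655

```text
time: 22.55
position: [0.4166, -0.1986, 0.3455]
tool_rot: [0.674, 0.739, -0.0, 0.0]
ft_force: [0.1, -0.0, -0.5]
grip_width: 0.0297
```

Call:
drive_tool:
  plan:
    - [[0,1,0.5,0,0,0],[0.2,1,0,0,0,0],[0.2,1,0,0,0,0],[0.2,1,0,0,0,0],[0,1,0,0,0,0],[0,1,0,0,0,0],[0,1,0,0,0,0],[0,1,0,0,0,0]]
  grip: 0.2

```text
time: 23.55
position: [0.4313, 0.0022, 0.3571]
tool_rot: [0.673, 0.739, -0.0, -0.0]
ft_force: [-0.5, 0.4, -1.1]
grip_width: 0.0694
```

Call:
drive_tool:
  plan:
    - [[0,1,0,0,0,0],[0,1,0,0,0,0],[0,1,0,0,0,0],[0,1,0,0,0,0],[0,1,0,0,0,0],[0,1,0,0,0,0],[0,1,0,0,0,0],[0,1,0,0,0,0]]

```text
time: 24.55
position: [0.4316, 0.2018, 0.3571]
tool_rot: [0.673, 0.739, -0.001, -0.0]
ft_force: [0.0, -0.3, 0.1]
grip_width: 0.0697
```

Call:
drive_tool:
  plan:
    - [[0,1,0,0,0,0],[0,1,0,0,0,0],[0,0,0,0,0,0],[0,0,0,0,0,0]]

```text
time: 25.05
position: [0.4318, 0.2509, 0.3568]
tool_rot: [0.673, 0.739, -0.001, -0.0]
ft_force: [0.3, -0.1, 0.0]
grip_width: 0.0698
```

```bash
python3 - <<'E'
from h import *
go(.433,.305,.2,95)
im,o=snap("wrist","w12.png")
im,o=snap("top","t12.png",(90,110,410,310),2.5)
E
```

```text
t 25.05 th 95.36 grasp [0.4317 0.2507 0.1928] w 0.0698 GO [0.05 2.17 0.29] [ 0.01 -0.01 -0.06]
```

View pics/w12.png

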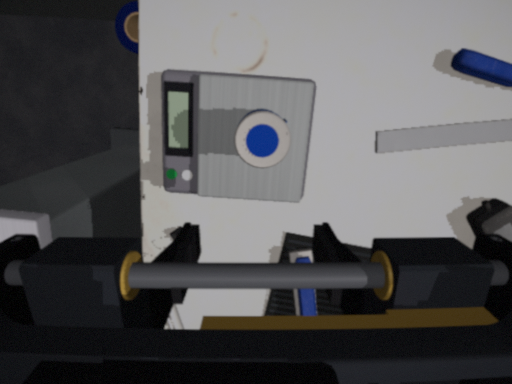

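View pics/t12.png

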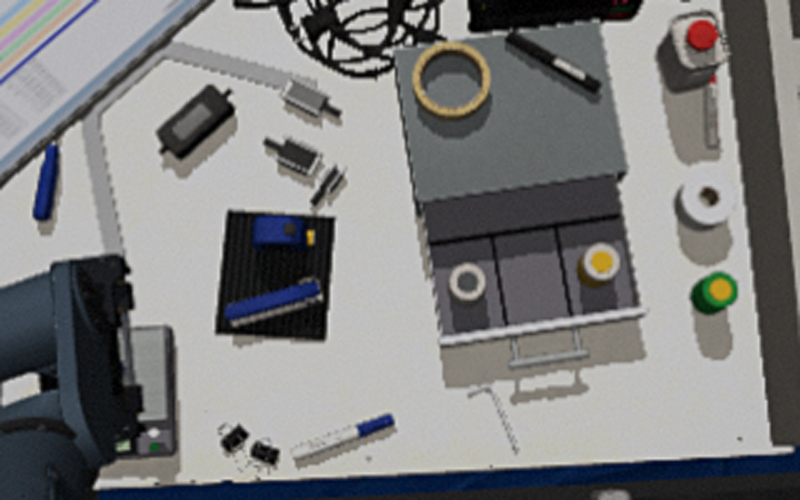

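```bash
python3 - <<'E'
from h import *
im,o=snap("wrist","w13.png",(150,60,330,210),4)
blob("wrist",im,o,*BL,(240,115,285,165),.110,"bluedot")
it,ot=snap("top","t13.png",(250,170,360,270),7)
blob("top",it,ot,(15,120,120),(32,255,255),(315,200,345,230),.076,"ydot")
E
```

```text
bluedot A 749.0 px [261.1 140.1] c [0.4309 0.3025] size [0.0242 0.0241] long axis yaw 5.2
ydot A 41.5 px [330.3 214.3] c [ 0.5315 -0.3046] size [0.0212 0.0217] long axis yaw 175.2
```

View pics/w13.png

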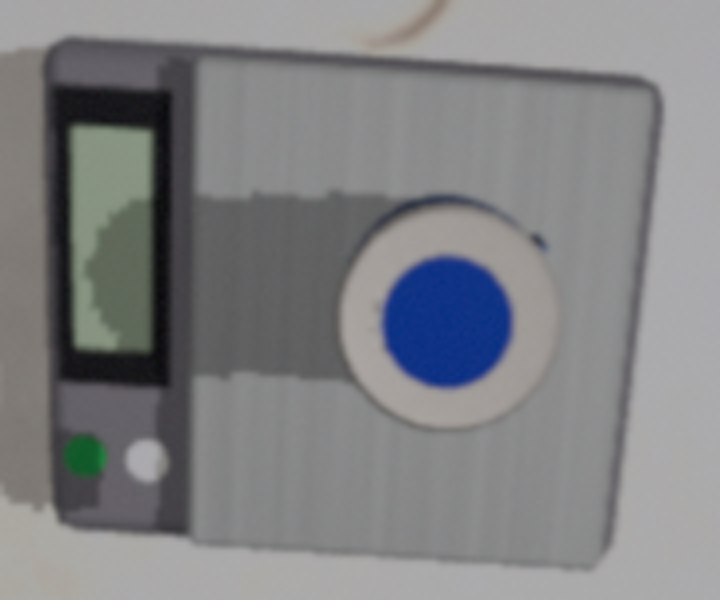

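View pics/t13.png

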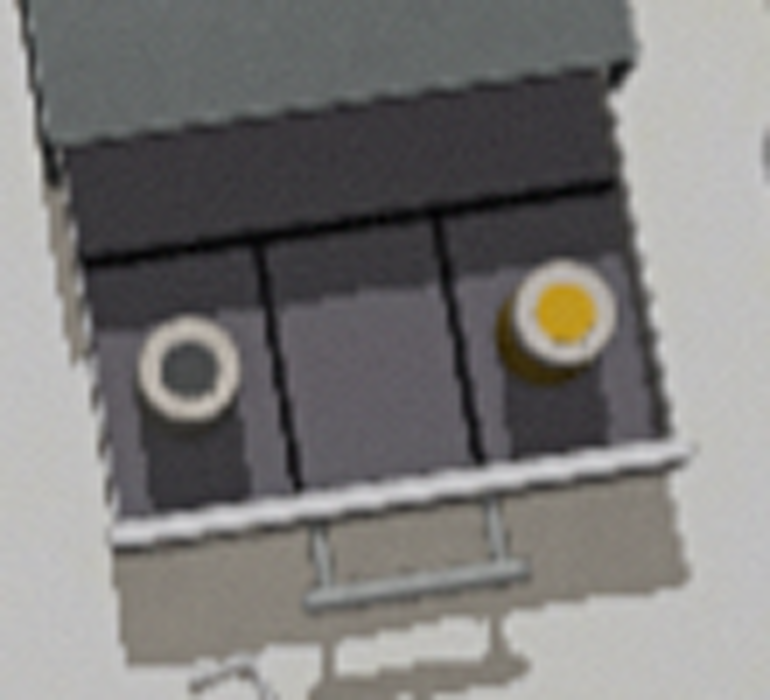

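```bash
python3 - <<'E'
from h import *
C=[cast("wrist",150+x/4,60+y/4,.044)[:2] for x,y in [(195,60),(656,82),(605,568),(193,543)]]
C=np.array(C)
print(np.round(C,4),np.mean(C,0),[np.linalg.norm(C[i]-C[i-1]).round(4) for i in range(4)], [np.degrees(np.arctan2(*(C[b]-C[a])[::-1])).round(1) for a,b in [(0,1),(3,2)]])
Y=np.array([cast("top",250+x/7,170+y/7,.056)[:2] for x,y in [(113,540),(690,452)]]);print(np.round(Y,4))
print(cast("top",250+186/7,170+368/7,.076),cast("wrist",150+450/4,60+316/4,.11))
go(.431,.303,.084,95)
E
```

```text
[[0.3677 0.3513]
 [0.4777 0.3563]
 [0.482  0.2332]
 [0.3715 0.2302]] [0.4247269  0.29271294] [np.float64(0.1211), np.float64(0.1101), np.float64(0.1232), np.float64(0.1105)] [np.float64(2.6), np.float64(1.5)]
[[ 0.4453 -0.1054]
 [ 0.4703 -0.3577]]
[ 0.51535737 -0.14038021  0.076     ] [0.43183967 0.30409835 0.11      ]
t 25.25 th 95.29 grasp [0.4322 0.2508 0.1928] w 0.0698 GO [-0.05  2.09 -4.35] [ 0.   -0.   -0.05]
```

Call:
drive_tool:
  plan:
    - [[-0.03,1,0,0,0,0],[0,1,-0.2,0,0,0],[0,0.13,-0.8,0,0,0],[0,0,-0.8,0,0,0],[0,0,-0.8,0,0,0],[0,0,-0.8,0,0,0],[0,0,-0.7,0,0,0],[0,0,-0.45,0,0,0]]

```text
time: 26.25
position: [0.4316, 0.3044, 0.2422]
tool_rot: [0.674, 0.739, -0.001, -0.0]
ft_force: [0.8, 1.0, 1.9]
grip_width: 0.0694
```

Call:
drive_tool:
  plan:
    - [[0,0,0,0,0,0]]

```text
time: 26.38
position: [0.4315, 0.3045, 0.2424]
tool_rot: [0.673, 0.739, -0.001, -0.0]
ft_force: [-0.1, 0.3, 0.9]
grip_width: 0.0697
```

```bash
python3 - <<'E'
from h import *
go(.4315,.304,.079,95)
im,o=snap("wrist","w14.png")
E
```

```text
t 26.38 th 95.33 grasp [0.4312 0.3044 0.0784] w 0.0697 GO [ 0.   -0.02  0.02] [ 0.01 -0.01 -0.06]
```

View pics/w14.png

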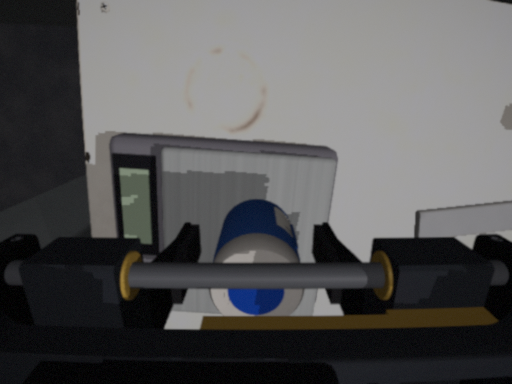

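Call:
drive_tool:
  plan:
    - [[0,0,0,0,0,0],[0,0,0,0,0,0],[0,0,0,0,0,0],[0,0,0.4,0,0,0],[0,0,0.8,0,0,0],[0,0,0.8,0,0,0],[0,0,0.8,0,0,0],[0,0,0.4,0,0,0]]
  grip: 1
  force: 20

```text
time: 27.42
position: [0.4316, 0.305, 0.3244]
tool_rot: [0.673, 0.739, 0.001, 0.0]
ft_force: [0.4, 0.2, -1.5]
grip_width: 0.0449
```

```bash
python3 - <<'E'
from h import *
C=np.array([cast("top",250+x/7,170+y/7,.022)[:2] for x,y in [(260,245),(440,215),(478,462),(295,490)]]);print(np.round(C,4),C.mean(0))
go(.524,-.2263,.048,95)
E
```

```text
[[ 0.578  -0.1794]
 [ 0.5876 -0.2615]
 [ 0.4749 -0.2698]
 [ 0.4667 -0.1878]] [ 0.52680692 -0.2246339 ]
t 27.43 th 95.37 grasp [0.4319 0.3051 0.1604] w 0.0449 GO [  3.7  -21.25  -4.5 ] [-0.01  0.02 -0.06]
```

Call:
drive_tool:
  plan:
    - [[0,-0.5,0,0,0,0],[0,-0.8,0,0,0,0],[0.1,-1,0,0,0,0],[0.2,-1,0,0,0,0],[0.2,-1,0,0,0,0],[0.2,-1,0,0,0,0],[0.2,-1,0,0,0,0],[0.2,-1,0,0,0,0]]

```text
time: 28.42
position: [0.4584, 0.1203, 0.3221]
tool_rot: [0.674, 0.739, -0.001, -0.001]
ft_force: [0.8, -0.1, -1.5]
grip_width: 0.0454
```

Call:
drive_tool:
  plan:
    - [[0.2,-1,0,0,0,0],[0.2,-1,0,0,0,0],[0.2,-1,0,0,0,0],[0.2,-1,0,0,0,0],[0.2,-1,0,0,0,0],[0.2,-1,0,0,0,0],[0.2,-1,0,0,0,0],[0.2,-1,0,0,0,0]]

```text
time: 29.42
position: [0.4979, -0.0794, 0.322]
tool_rot: [0.674, 0.739, -0.001, -0.001]
ft_force: [1.0, -0.2, -2.0]
grip_width: 0.045
```

Call:
drive_tool:
  plan:
    - [[0.2,-1,0,0,0,0],[0.2,-1,0,0,0,0],[0.2,-1,0,0,0,0],[0.2,-1,0,0,0,0],[0.2,-0.6,0,0,0,0],[0.02,-0.3,0,0,0,0],[0,0,0,0,0,0],[0,0,0,0,0,0]]

```text
time: 30.42
position: [0.5242, -0.1993, 0.3229]
tool_rot: [0.673, 0.74, -0.0, -0.001]
ft_force: [-0.3, -0.2, -1.0]
grip_width: 0.0449
```

```bash
python3 - <<'E'
from h import *
go(.525,-.2255,.045,95.3)
im,o=snap("wrist","w15.png")
E
```

```text
t 30.43 th 95.41 grasp [ 0.5241 -0.1992  0.1589] w 0.0449 GO [ 0.03 -1.05 -4.56] [-0.01 -0.01 -0.02]
```

View pics/w15.png

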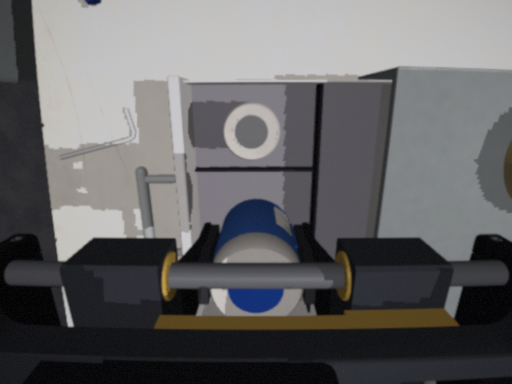

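Call:
drive_tool:
  plan:
    - [[0.03,-0.6,0,0,0,0],[0,-0.44,-0.4,0,0,0],[0,0,-0.8,0,0,0],[0,0,-0.8,0,0,0],[0,0,-0.8,0,0,0],[0,0,-0.8,0,0,0],[0,0,-0.5,0,0,0],[0,0,-0.3,0,0,0]]

```text
time: 31.48
position: [0.5252, -0.2265, 0.212]
tool_rot: [0.673, 0.739, -0.0, -0.0]
ft_force: [-0.3, 0.6, -2.1]
grip_width: 0.045
```

Call:
drive_tool:
  plan:
    - [[0,0,-0.1,0,0,0],[0,0,0,0,0,0]]

```text
time: 31.72
position: [0.5254, -0.2263, 0.2108]
tool_rot: [0.673, 0.739, 0.0, 0.0]
ft_force: [-0.2, -0.2, -1.6]
grip_width: 0.0448
```

```bash
python3 - <<'E'
from h import *
go(.525,-.2255,.045,95.3);print(robot.get_obs()["ft_force"])
E
```

```text
t 31.73 th 95.36 grasp [ 0.5255 -0.2263  0.0468] w 0.0448 GO [-0.02  0.03 -0.07] [ 0.    0.01 -0.01]
[-0.15715059 -0.17605208 -1.56392562]
```

Call:
drive_tool:
  plan:
    - [[0,0,-0.06,0,0,0],[0,0,-0.03,0,0,0],[0,0,0,0,0,0]]

```text
time: 32.1
position: [0.5256, -0.2262, 0.21]
tool_rot: [0.673, 0.74, 0.0, 0.001]
ft_force: [-1.1, 0.5, 6.4]
grip_width: 0.045
```

Call:
drive_tool:
  plan:
    - [[0,0,0,0,0,0],[0,0,0,0,0,0],[0,0,0.5,0,0,0],[0,0,1,0,0,0],[0,0,1,0,0,0],[0,0,1,0,0,0],[0,0,1,0,0,0],[0,0,0,0,0,0]]
  grip: 0.3

```text
time: 33.1
position: [0.5259, -0.2264, 0.3232]
tool_rot: [0.673, 0.739, 0.0, 0.003]
ft_force: [0.4, 0.0, -0.3]
grip_width: 0.0606
```

```bash
python3 - <<'E'
from h import *
go(.5315,-.3046,.16,95.3)
im,o=snap("wrist","w16.png")
it,ot=snap("top","t16.png",(90,110,410,310),2.5)
E
```

```text
t 33.1 th 95.37 grasp [ 0.5266 -0.2269  0.1592] w 0.0606 GO [ 0.23 -3.13  0.03] [ 0.03  0.04 -0.01]
```

View pics/w16.png

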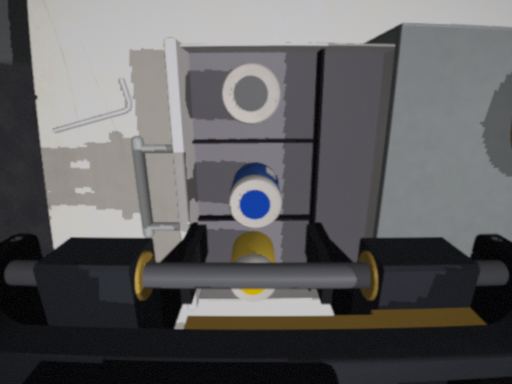

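View pics/t16.png

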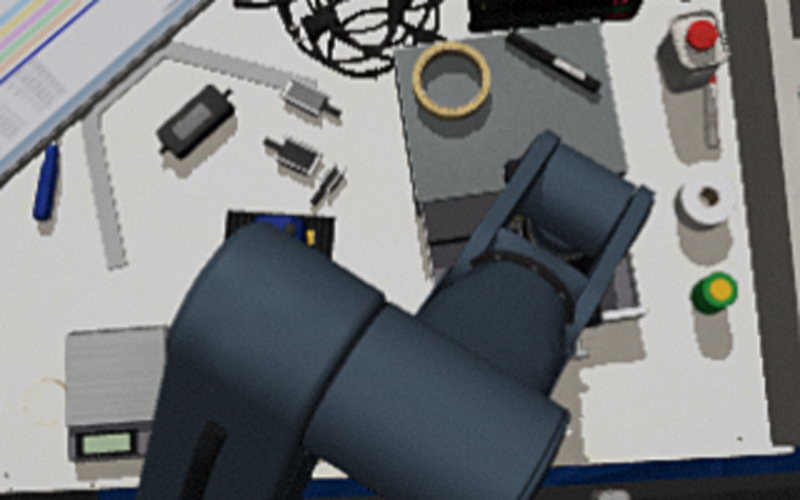

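```bash
python3 - <<'E'
from h import *
im=cv2.imread("pics/w16.png");o=robot.get_obs()
blob("wrist",im,o,*BL,(235,185,275,225),.076,"blue dot")
blob("wrist",im,o,(20,150,150),(32,255,255),(235,282,275,305),.076,"ydot")
print(cast("wrist",251,94,.076), cast("wrist",255,202,.076))
it=cv2.imread("pics/t16.png")
cv2.imwrite("pics/pan.png",cv2.resize(it[310:470,50:190],None,fx=4,fy=4))
E
```

```text
blue dot A 608.5 px [254.3 204.2] c [ 0.5231 -0.2264] size [0.0242 0.0235] long axis yaw 51.3
ydot A 61.5 px [252.2 290.5] c [ 0.5286 -0.3106] size [0.0183 0.0044] long axis yaw 5.3
[ 0.51286039 -0.14007046  0.076     ] [ 0.52351668 -0.22422116  0.076     ]
```

View pics/pan.png

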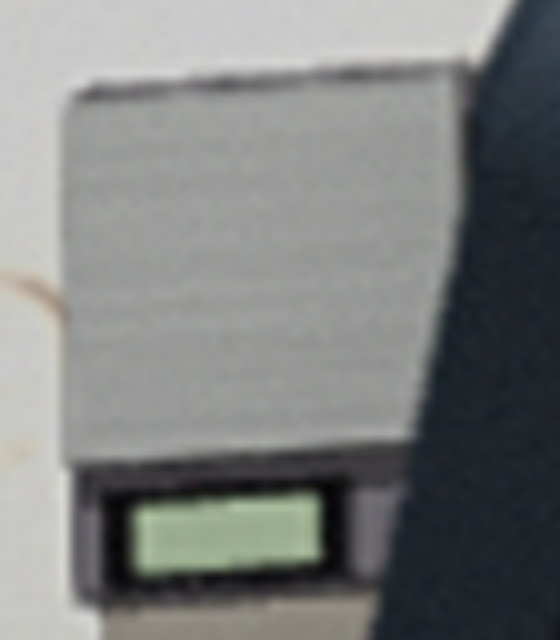

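```bash
python3 - <<'E'
from h import *
C=np.array([cast("top",90+(50+x/4)/2.5,110+(310+y/4)/2.5,.044)[:2] for x,y in [(65,99),(458,72),(465,437),(70,462)]]);print(np.round(C,4),C.mean(0))
go(.53,-.3046,.16)
E
```

```text
[[0.479  0.3523]
 [0.4815 0.2309]
 [0.3709 0.2292]
 [0.3689 0.3493]] [0.42507011 0.29042345]
t 33.2 th 95.36 grasp [ 0.5251 -0.226   0.1568] w 0.0614 GO [ 0.2  -3.15  0.13] [0. 0. 0.]
```

Call:
drive_tool:
  plan:
    - [[0.1,-1,0,0,0,0],[0.1,-1,0,0,0,0],[0,-1,0,0,0,0],[0,-0.14,0,0,0,0],[0,0,0,0,0,0]]
  grip: 0.2

```text
time: 33.83
position: [0.5299, -0.3051, 0.3203]
tool_rot: [0.674, 0.739, 0.0, -0.001]
ft_force: [-0.9, -0.3, 0.1]
grip_width: 0.0694
```

```bash
python3 - <<'E'
from h import *
go(.53,-.3046,.0445)
im,o=snap("wrist","w17.png")
blob("wrist",im,o,(20,150,150),(32,255,255),(235,185,275,230),.076,"ydot")
E
```

```text
t 33.83 th 95.29 grasp [ 0.5297 -0.3049  0.1563] w 0.0694 GO [ 0.01  0.01 -4.47] [0. 0. 0.]
ydot A 642.5 px [257.3 203.8] c [ 0.5303 -0.3046] size [0.024  0.0245] long axis yaw 95.2
```

View pics/w17.png

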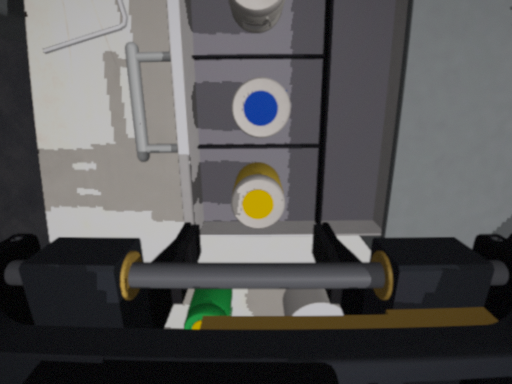

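Call:
drive_tool:
  plan:
    - [[0,0,-0.6,0,0,0],[0,0,-0.8,0,0,0],[0,0,-0.8,0,0,0],[0,0,-0.8,0,0,0],[0,0,-0.7,0,0,0],[0,0,-0.5,0,0,0],[0,0,-0.25,0,0,0],[0,0,0,0,0,0]]

```text
time: 34.88
position: [0.5303, -0.3046, 0.2092]
tool_rot: [0.673, 0.739, -0.0, -0.0]
ft_force: [0.1, -0.9, 0.0]
grip_width: 0.0696
```

Call:
drive_tool:
  plan:
    - [[0,0,0,0,0,0],[0,0,0,0,0,0],[0,0,0,0,0,0]]
  grip: 1
  force: 20

```text
time: 35.25
position: [0.5304, -0.3047, 0.21]
tool_rot: [0.673, 0.739, 0.0, 0.0]
ft_force: [0.3, -0.4, -0.1]
grip_width: 0.0473
```

```bash
python3 - <<'E'
from h import *
go(.53,-.3046,.0445)
E
```

```text
t 35.25 th 95.36 grasp [ 0.5305 -0.3048  0.046 ] w 0.0473 GO [-0.02  0.01 -0.06] [0. 0. 0.]
```

Call:
drive_tool:
  plan:
    - [[0,0,0.3,0,0,0],[0,0,0.7,0,0,0],[0,0,0.9,0,0,0],[0,0,0.9,0,0,0],[0,0,0.9,0,0,0],[0,0,0.9,0,0,0],[0,0,0.4,0,0,0],[0,0,0,0,0,0]]

```text
time: 36.25
position: [0.5303, -0.3046, 0.3357]
tool_rot: [0.673, 0.739, 0.0, 0.001]
ft_force: [-0.2, 0.1, -1.0]
grip_width: 0.0454
```

```bash
python3 - <<'E'
from h import *
go(.425,.2915,.0785)
im,o=snap("wrist","w18.png")
E
```

```text
t 36.25 th 95.37 grasp [ 0.5306 -0.3049  0.1717] w 0.0454 GO [-4.22 23.85 -3.73] [0. 0. 0.]
```

View pics/w18.png

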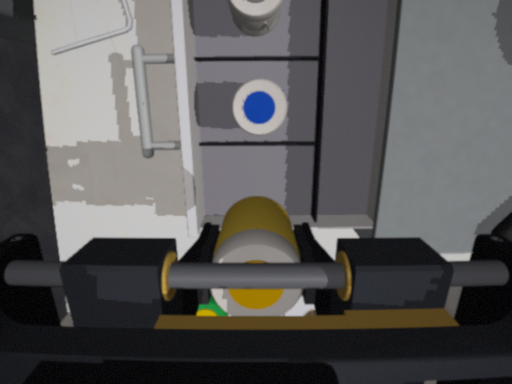

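Call:
drive_tool:
  plan:
    - [[0,0.5,0,0,0,0],[0,0.8,0,0,0,0],[-0.2,1,0,0,0,0],[-0.2,1,0,0,0,0],[-0.2,1,0,0,0,0],[-0.2,1,0,0,0,0],[-0.2,1,0,0,0,0],[-0.2,1,0,0,0,0]]

```text
time: 37.3
position: [0.4999, -0.1204, 0.3345]
tool_rot: [0.673, 0.739, 0.0, 0.0]
ft_force: [-0.2, -0.4, -1.0]
grip_width: 0.0448
```

Call:
drive_tool:
  plan:
    - [[-0.2,1,0,0,0,0],[-0.2,1,0,0,0,0],[-0.2,1,0,0,0,0],[-0.2,1,0,0,0,0],[-0.2,1,0,0,0,0],[-0.2,1,0,0,0,0],[-0.2,1,0,0,0,0],[-0.2,1,0,0,0,0]]

```text
time: 38.3
position: [0.4596, 0.0794, 0.3347]
tool_rot: [0.673, 0.739, 0.0, 0.0]
ft_force: [-0.7, -0.1, -1.0]
grip_width: 0.0451
```

Call:
drive_tool:
  plan:
    - [[-0.2,1,0,0,0,0],[-0.2,1,0,0,0,0],[-0.2,1,0,0,0,0],[-0.2,1,0,0,0,0],[-0.2,1,0,0,0,0],[-0.2,1,0,0,0,0],[-0.2,0.9,0,0,0,0],[0,0.6,0,0,0,0]]

```text
time: 39.3
position: [0.4242, 0.2667, 0.3346]
tool_rot: [0.673, 0.74, -0.0, -0.0]
ft_force: [0.7, -0.1, -0.8]
grip_width: 0.0445
```

Call:
drive_tool:
  plan:
    - [[0,0.4,0,0,0,0],[0,0,0,0,0,0],[0,0,0,0,0,0]]

```text
time: 39.67
position: [0.4253, 0.275, 0.3344]
tool_rot: [0.673, 0.739, -0.0, 0.0]
ft_force: [-0.2, 0.3, -1.2]
grip_width: 0.0452
```

```bash
python3 - <<'E'
from h import *
go(.425,.2915,.0805)
im,o=snap("wrist","w19.png")
E
```

```text
t 39.67 th 95.34 grasp [0.4253 0.2749 0.1704] w 0.0452 GO [-0.01  0.66 -3.6 ] [0. 0. 0.]
```

View pics/w19.png

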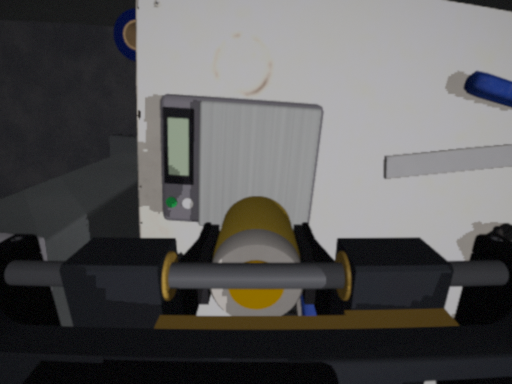

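```bash
python3 - <<'E'
from h import *
C=np.array([cast("wrist",u,v,.044)[:2] for u,v in [(199,101.5),(320,107),(308.5,228),(198.5,225)]]);print(np.round(C,4),C.mean(0))
E
```

```text
[[0.3662 0.3512]
 [0.4753 0.3564]
 [0.482  0.2375]
 [0.3699 0.2305]] [0.42334028 0.29391585]
```

Call:
drive_tool:
  plan:
    - [[0,0.5,0,0,0,0],[0,0.16,-0.4,0,0,0],[0,0,-0.8,0,0,0],[0,0,-0.8,0,0,0],[0,0,-0.7,0,0,0],[0,0,-0.4,0,0,0],[0,0,-0.3,0,0,0],[0,0,0,0,0,0]]

```text
time: 40.72
position: [0.4252, 0.2919, 0.2491]
tool_rot: [0.673, 0.739, -0.0, -0.0]
ft_force: [0.8, 0.2, -1.2]
grip_width: 0.045
```

```bash
python3 - <<'E'
from h import *
go(.425,.2915,.0800);print(robot.get_obs()["ft_force"])
E
```

```text
t 40.73 th 95.36 grasp [0.4251 0.2919 0.0851] w 0.045 GO [-0.   -0.01 -0.2 ] [0. 0. 0.]
[ 0.79956662  0.24962676 -1.21772225]
```

Call:
drive_tool:
  plan:
    - [[0,0,-0.1,0,0,0],[0,0,-0.08,0,0,0],[0,0,-0.05,0,0,0],[0,0,0,0,0,0]]

```text
time: 41.22
position: [0.4253, 0.2919, 0.2442]
tool_rot: [0.673, 0.739, 0.0, 0.0]
ft_force: [0.2, -0.1, 1.9]
grip_width: 0.0452
```

Call:
drive_tool:
  plan:
    - [[0,0,-0.03,0,0,0],[0,0,0,0,0,0]]

```text
time: 41.48
position: [0.4253, 0.2919, 0.2441]
tool_rot: [0.673, 0.739, 0.0, 0.0]
ft_force: [-0.7, -0.1, 9.1]
grip_width: 0.0455
```

Call:
drive_tool:
  plan:
    - [[0,0,0,0,0,0],[0,0,0,0,0,0],[0,0,0.5,0,0,0],[0,0,1,0,0,0],[0,0,1,0,0,0],[0,0,1,0,0,0],[0,0,1,0,0,0],[0,-0.5,0,0,0,0]]
  grip: 0.2

```text
time: 42.48
position: [0.4258, 0.2797, 0.3577]
tool_rot: [0.673, 0.74, 0.003, 0.001]
ft_force: [0.1, -0.2, -0.9]
grip_width: 0.0697
```

Call:
drive_tool:
  plan:
    - [[0,-1,0,0,0,0],[0,-0.7,0,0,0,0],[0,0,0,0,0,0],[0,0,0,0,0,0]]

```text
time: 42.98
position: [0.4254, 0.2369, 0.3553]
tool_rot: [0.674, 0.739, 0.0, -0.0]
ft_force: [1.1, 0.2, -1.1]
grip_width: 0.0698
```

```bash
python3 - <<'E'
from h import *
go(.425,.2915,.0800)
im,o=snap("wrist","w20.png",(130,60,350,225),3.5)
blob("wrist",im,o,(20,150,120),(32,255,255),(235,120,285,200),.110,"ydot")
it,ot=snap("top","t20.png",(90,110,410,310),2.5)
E
```

```text
t 42.98 th 95.32 grasp [0.4254 0.2369 0.1913] w 0.0698 GO [-0.02  2.18 -4.45] [0. 0. 0.]
ydot A 782.0 px [262.9 136.5] c [0.4252 0.2923] size [0.0248 0.0238] long axis yaw 5.3
```

View pics/w20.png

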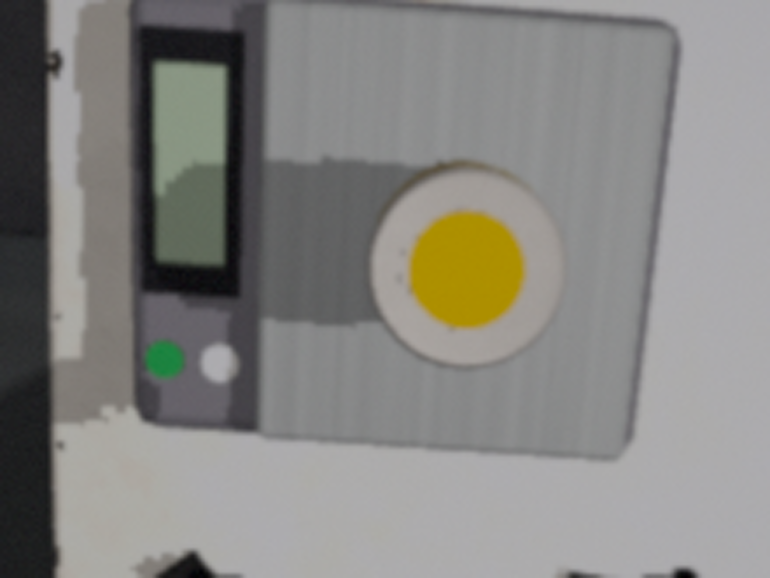

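View pics/t20.png

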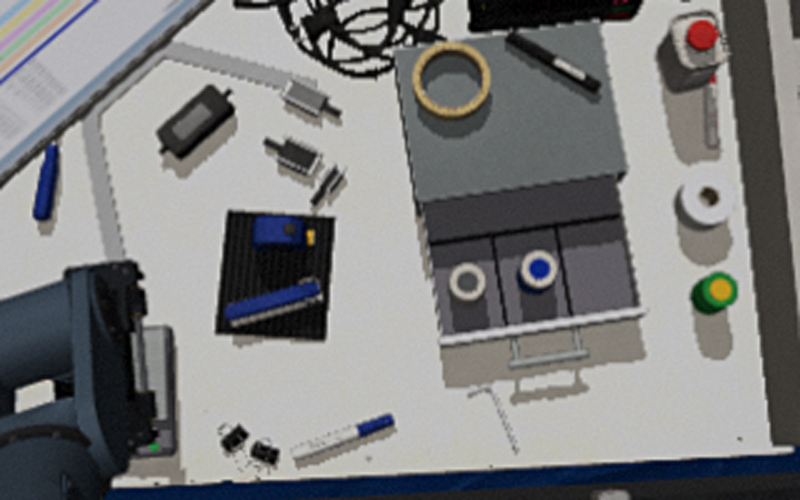

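Call:
drive_tool:
  plan:
    - [[0.1,-1,0,0,0,0],[0.1,-1,0,0,0,-1],[0.1,-1,0,0,0,-1],[0.1,-1,0,0,0,-1],[0,-1,0,0,0,-1],[0,-1,0,0,0,-1],[0,-1,0,0,0,-1],[0,-1,0,0,0,-1]]
  grip: 1

```text
time: 44.08
position: [0.4355, 0.0366, 0.3555]
tool_rot: [0.894, 0.448, 0.0, 0.0]
ft_force: [0.6, -0.5, 0.3]
grip_width: 0.0023
```

Call:
drive_tool:
  plan:
    - [[0,-1,0,0,0,-1],[0,-1,0,0,0,-1],[0,-1,0,0,0,-1],[0,-1,0,0,0,-1],[0,-1,0,0,0,-1],[0,-1,0,0,0,-1],[-0.3,-1,0,0,0,-1],[-0.4,-1,0,0,0,-1]]

```text
time: 45.08
position: [0.4181, -0.1636, 0.3555]
tool_rot: [0.999, 0.046, 0.0, 0.0]
ft_force: [-0.3, -0.4, -0.3]
grip_width: 0.0002
```

Call:
drive_tool:
  plan:
    - [[-0.5,-1,0,0,0,0],[-0.5,-1,0,0,0,0],[-0.5,-1,0,0,0,0],[0,0,0,0,0,0],[0,0,0,0,0,0]]

```text
time: 45.7
position: [0.3805, -0.2375, 0.3554]
tool_rot: [0.999, 0.047, -0.0, -0.0]
ft_force: [0.2, -0.2, 0.2]
grip_width: 0.0006
```

```bash
python3 - <<'E'
from h import *
go(.379,-.240,.045,5.4)
im,o=snap("wrist","w21.png")
E
```

```text
t 45.7 th 5.38 grasp [ 0.3805 -0.2373  0.1914] w 0.0006 GO [-0.06 -0.1  -5.86] [-0.01 -0.    0.  ]
```

View pics/w21.png

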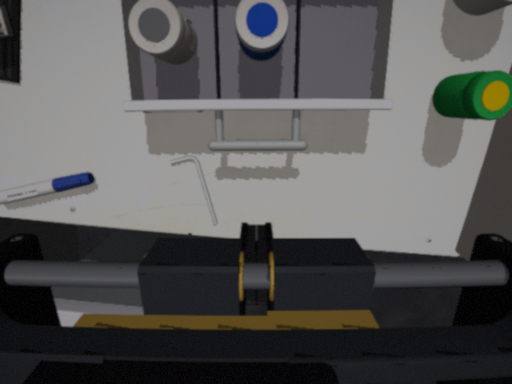

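```bash
python3 - <<'E'
from h import *
for p in [(258,145.5),(210,145),(306,146)]: print(cast("wrist",*p,.044))
E
```

```text
[ 0.41910905 -0.23541088  0.044     ]
[ 0.41517463 -0.18717588  0.044     ]
[ 0.42317194 -0.28369182  0.044     ]
```

Call:
drive_tool:
  plan:
    - [[-0.06,0,-1,0,0,0],[0,0,-1,0,0,0],[0,0,-1,0,0,0],[0,0,-1,0,0,0],[0,0,-0.8,0,0,0],[0,0,-0.6,0,0,0],[0,0,-0.4,0,0,0],[0,0,0,0,0,0]]

```text
time: 46.75
position: [0.379, -0.2376, 0.2101]
tool_rot: [0.999, 0.047, -0.0, -0.0]
ft_force: [-0.4, 1.3, 0.3]
grip_width: 0.0
```

```bash
python3 - <<'E'
from h import *
go(.564,-.2226,.046,5.4)
im,o=snap("wrist","w22.png")
E
```

```text
t 46.75 th 5.42 grasp [ 0.3789 -0.2374  0.0461] w 0.0 GO [ 7.4  0.6 -0. ] [-0.01 -0.01 -0.  ]
```

View pics/w22.png

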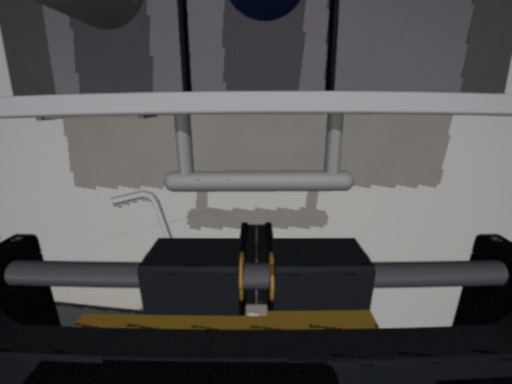

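Call:
drive_tool:
  plan:
    - [[0.4,0.04,0,0,0,0],[0.3,0.03,0,0,0,0],[0.3,0.03,0,0,0,0],[0.3,0.03,0,0,0,0],[0.4,0.04,0,0,0,0],[0.5,0.05,0,0,0,0],[0.5,0.05,0,0,0,0],[0.5,0.05,0,0,0,0]]

```text
time: 47.8
position: [0.4596, -0.2299, 0.2105]
tool_rot: [0.999, 0.047, -0.0, -0.0]
ft_force: [-1.6, -1.8, 2.9]
grip_width: 0.0005
```

Call:
drive_tool:
  plan:
    - [[0.5,0.05,0,0,0,0],[0.5,0.05,0,0,0,0],[0.5,0.05,0,0,0,0],[0.5,0.05,0,0,0,0],[0.5,0.05,0,0,0,0],[0.5,0.05,0,0,0,0],[0.4,0.04,0,0,0,0],[0.3,0.03,0,0,0,0]]

```text
time: 48.8
position: [0.5519, -0.2207, 0.2104]
tool_rot: [0.999, 0.047, 0.0, 0.0]
ft_force: [-2.3, -0.2, 1.5]
grip_width: 0.0006
```

```bash
python3 - <<'E'
from h import *
go(.564,-.2226,.046,5.4)
im,o=snap("wrist","w23.png");print(o["ft_force"])
E
```

```text
t 48.8 th 5.38 grasp [ 0.552  -0.2207  0.0464] w 0.0006 GO [ 0.48 -0.08 -0.02] [0. 0. 0.]
[-2.323448   -0.21816664  1.50359465]
```

View pics/w23.png

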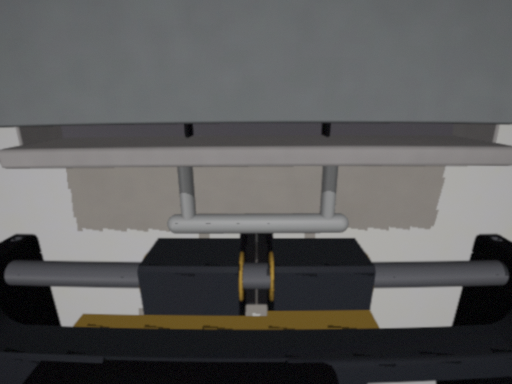

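Nearly shut; keep pushing slowly until the force rises.

Call:
drive_tool:
  plan:
    - [[0.2,0.02,0,0,0,0],[0.2,0.02,0,0,0,0],[0.15,0.01,0,0,0,0],[0.1,0.01,0,0,0,0],[0,0,0,0,0,0]]

```text
time: 49.48
position: [0.5646, -0.2199, 0.2103]
tool_rot: [0.999, 0.048, -0.005, -0.001]
ft_force: [-11.9, -4.9, 6.7]
grip_width: 0.0003
```

```bash
python3 - <<'E'
from h import *
go(.564,-.2226,.046,5.4)
im,o=snap("wrist","w24.png");print(o["ft_force"])
E
```

```text
t 49.48 th 5.47 grasp [ 0.5629 -0.2197  0.0463] w 0.0003 GO [-0.02 -0.11 -0.01] [-0.01 -0.1  -0.01]
[-11.91193993  -4.85116046   6.71333932]
```

View pics/w24.png

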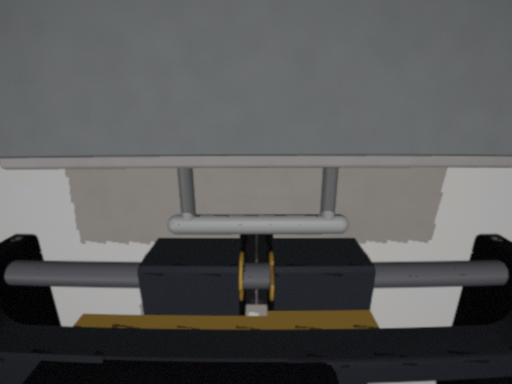

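Call:
drive_tool:
  plan:
    - [[0.1,0.01,0,0,0,0],[0,0,0,0,0,0]]

```text
time: 49.78
position: [0.5655, -0.2199, 0.2103]
tool_rot: [0.999, 0.048, -0.007, -0.001]
ft_force: [-16.1, -6.9, 9.3]
grip_width: 0.0004
```

Call:
drive_tool:
  plan:
    - [[-0.4,-0.04,0,0,0,0],[-0.6,-0.04,0,0,0,0],[-0.6,0,0.5,0,0,0],[-0.6,0,1,0,0,0],[0,0,1,0,0,0],[0,0.5,1,0,0,1],[0,1,1,0,0,1],[0,1,1,0,0,1]]

```text
time: 50.78
position: [0.5144, -0.1579, 0.3495]
tool_rot: [0.979, 0.204, 0.001, 0.0]
ft_force: [-0.1, 0.4, -0.1]
grip_width: 0.0006
```

Call:
drive_tool:
  plan:
    - [[0,1,0.5,0,0,1],[0,1,0,0,0,1],[0,1,0,0,0,1],[0,1,0,0,0,1],[0,1,0,0,0,1],[0,1,0,0,0,1],[0,1,0,0,0,1],[0,1,0,0,0,1]]
  grip: 0.38

```text
time: 51.78
position: [0.5143, 0.0423, 0.3612]
tool_rot: [0.811, 0.585, 0.001, 0.0]
ft_force: [0.7, 0.7, 0.3]
grip_width: 0.0534
```

Call:
drive_tool:
  plan:
    - [[0,0,0,0,0,1],[0,0,0,0,0,1],[0,0,0,0,0,0.5],[0,0,0,0,0,0],[0,0,0,0,0,0]]

```text
time: 52.4
position: [0.5147, 0.0414, 0.3609]
tool_rot: [0.729, 0.684, 0.0, 0.0]
ft_force: [-0.2, 0.4, -0.4]
grip_width: 0.0537
```

```bash
python3 - <<'E'
from h import *
go(.5942,.0937,.19,87)
im,o=snap("wrist","w25.png")
it,ot=snap("top","t25.png",(90,110,410,310),2.5)
E
```

```text
t 52.4 th 86.32 grasp [0.5148 0.0414 0.1969] w 0.0537 GO [ 3.18  2.09 -0.27] [-0.    0.01  0.11]
```

View pics/w25.png

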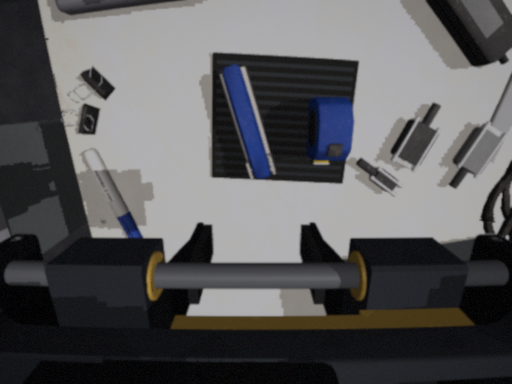

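View pics/t25.png

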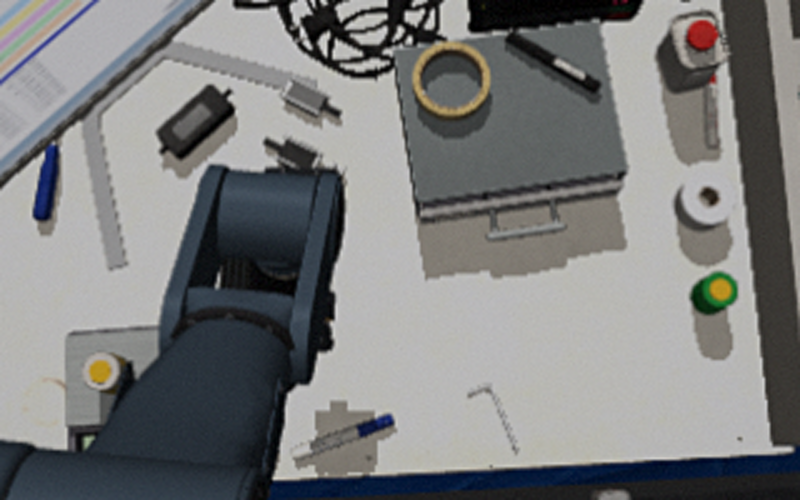

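```bash
python3 - <<'E'
from h import *
P=np.array([cast("top",90+x/2.5,110+y/2.5,.042)[:2] for x,y in [(488,237),(564,228.5)]]);print(P,P.mean(0))
for p in [(360,160),(398,190),(433,105)]: print(cast("wrist",*p,.02)[:2])
blob("wrist",cv2.imread("pics/w25.png"),robot.get_obs(),(105,120,30),(130,255,255),(300,90,360,170),.055,"tape")
E
```

```text
[[ 0.57503551 -0.1719937 ]
 [ 0.58091328 -0.26730648]] [ 0.5779744  -0.21965009]
[0.63319229 0.0520151 ]
[0.67982261 0.01335335]
[0.71190874 0.10816163]
tape A 2326.0 px [327.9 127.9] c [0.5898 0.0919] size [0.0612 0.0437] long axis yaw 87.5
```

Call:
drive_tool:
  plan:
    - [[0.8,0.6,0,0,0,0.11],[0.9,0.6,0,0,0,0],[0.9,0.6,0,0,0,0],[0.57,0.29,-0.5,0,0,0],[0,0,-1,0,0,0],[0,0,-1,0,0,0],[0,0,-1,0,0,0],[0,0,-1,0,0,0]]

```text
time: 53.5
position: [0.5938, 0.0934, 0.2462]
tool_rot: [0.725, 0.688, -0.001, -0.001]
ft_force: [0.2, 0.1, 0.3]
grip_width: 0.0539
```

Call:
drive_tool:
  plan:
    - [[0,0,-0.8,0,0,0],[0,0,-0.6,0,0,0],[0,0,-0.52,0,0,0],[0,0,0,0,0,0]]

```text
time: 54.0
position: [0.5939, 0.0935, 0.199]
tool_rot: [0.725, 0.688, -0.001, -0.001]
ft_force: [-0.2, -0.2, -0.3]
grip_width: 0.054
```

```bash
python3 - <<'E'
from h import *
go(.5937,.0937,.0363,87)
im,o=snap("wrist","w26.png")
E
```

```text
t 54.0 th 87.02 grasp [0.5936 0.0936 0.035 ] w 0.054 GO [-0.01  0.01  0.05] [-0.   -0.02 -0.  ]
```

View pics/w26.png

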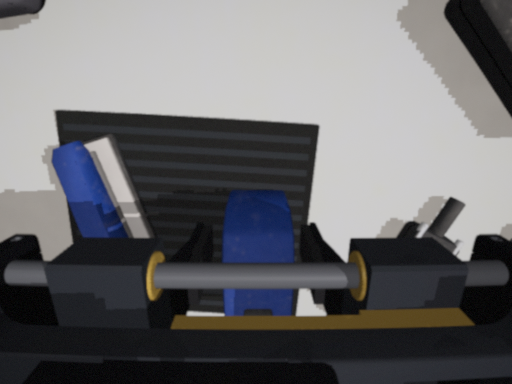

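Call:
drive_tool:
  plan:
    - [[0,0,0,0,0,0],[0,0,0,0,0,0],[0,0,0,0,0,0],[0,0,0.4,0,0,0],[0,0,0.9,0,0,0],[0,0,0.9,0,0,0],[0,0,0.9,0,0,0],[-0.4,-0.5,0.9,0,0,0]]
  grip: 1
  force: 25

```text
time: 55.05
position: [0.5844, 0.0816, 0.3012]
tool_rot: [0.725, 0.689, 0.001, 0.0]
ft_force: [0.7, -0.0, -2.4]
grip_width: 0.0337
```

Call:
drive_tool:
  plan:
    - [[-0.6,-0.9,0,0,0,0],[-0.6,-0.9,0,0,0,0],[-0.6,-0.9,0,0,0,0],[-0.6,-0.9,0,0,0,0],[-0.6,-0.9,0,0,0,0],[-0.6,-0.9,0,0,0,0],[-0.6,-0.9,0,0,0,0],[-0.38,-0.9,0,0,0,0]]

```text
time: 56.05
position: [0.4689, -0.0993, 0.3004]
tool_rot: [0.725, 0.689, -0.0, -0.0]
ft_force: [0.7, 0.5, -2.0]
grip_width: 0.0339
```

Call:
drive_tool:
  plan:
    - [[0,-0.9,0,0,0,0],[0,-0.9,0,0,0,0],[0,-0.9,0,0,0,0],[0,-0.9,0,0,0,0],[0,-0.9,0,0,0,0],[0,-0.9,0,0,0,0],[0,-0.9,0,0,0,0],[0,-0.9,0,0,0,0]]

```text
time: 57.05
position: [0.4697, -0.2803, 0.3]
tool_rot: [0.725, 0.688, 0.0, -0.0]
ft_force: [-0.3, -0.3, -2.4]
grip_width: 0.034
```

Call:
drive_tool:
  plan:
    - [[0,-0.5,0,0,0,0],[0,-0.24,0,0,0,0],[0,0,0,0,0,0],[0,0,0,0,0,0]]

```text
time: 57.55
position: [0.4697, -0.2966, 0.2999]
tool_rot: [0.725, 0.689, 0.0, -0.001]
ft_force: [-0.1, 0.9, -1.9]
grip_width: 0.0336
```

```bash
python3 - <<'E'
from h import *
go(.469,-.2973,.0315,87);print(robot.get_obs()["ft_force"])
E
```

```text
t 57.55 th 87.06 grasp [ 0.4696 -0.2964  0.1359] w 0.0336 GO [-0.03 -0.03 -4.18] [-0.01 -0.01 -0.01]
[-0.05817154  0.91603951 -1.88355843]
```

Call:
drive_tool:
  plan:
    - [[-0.02,-0.03,-0.5,0,0,0],[0,0,-0.9,0,0,0],[0,0,-0.9,0,0,0],[0,0,-0.8,0,0,0],[0,0,-0.5,0,0,0],[0,0,-0.3,0,0,0],[0,0,-0.15,0,0,0],[0,0,0,0,0,0]]

```text
time: 58.55
position: [0.4694, -0.2982, 0.1989]
tool_rot: [0.725, 0.689, 0.0, 0.0]
ft_force: [0.7, 0.0, -1.9]
grip_width: 0.0338
```

Call:
drive_tool:
  plan:
    - [[0,0,-0.08,0,0,0],[0,0,-0.06,0,0,0],[0,0,0,0,0,0]]

```text
time: 58.92
position: [0.4694, -0.2983, 0.1965]
tool_rot: [0.725, 0.689, 0.0, 0.001]
ft_force: [-1.1, 0.3, 5.0]
grip_width: 0.0339
```

Call:
drive_tool:
  plan:
    - [[0,0,0,0,0,0],[0,0,0,0,0,0],[0,0,0.5,0,0,0],[0,0,1,0,0,0],[0,0,1,0,0,0],[0,0,1,0,0,0],[0,0.5,1,0,0,0],[0.2,1,1,0,0,0]]
  grip: 0.38

```text
time: 59.92
position: [0.4741, -0.2609, 0.3343]
tool_rot: [0.726, 0.688, 0.0, 0.001]
ft_force: [0.3, 0.2, -0.1]
grip_width: 0.0538
```

Call:
drive_tool:
  plan:
    - [[0.2,1,0.8,0,0,1],[0.2,1,0,0,0,1],[0.2,1,0,0,0,0.7],[0.2,1,0,0,0,0],[0.2,1,0,0,0,0],[0.2,1,0,0,0,0],[0.2,1,0,0,0,0],[0,1,0,0,0,0]]
  grip: 0.42

```text
time: 60.92
position: [0.5094, -0.0598, 0.3535]
tool_rot: [0.621, 0.784, 0.0, 0.001]
ft_force: [0.2, -0.5, -0.1]
grip_width: 0.0507
```

Call:
drive_tool:
  plan:
    - [[0,1,0,0,0,0],[0,1,0,0,0,0],[0,1,0,0,0,0],[0,1,0,0,0,0],[0,0,0,0,0,0],[0,0,0,0,0,0]]

```text
time: 61.68
position: [0.5093, 0.0391, 0.3532]
tool_rot: [0.621, 0.784, 0.0, 0.0]
ft_force: [-0.4, -1.8, 0.0]
grip_width: 0.0507
```

```bash
python3 - <<'E'
from h import *
go(.5091,.1025,.040,103.1)
im,o=snap("wrist","w27.png")
blob("wrist",im,o,*BL,(180,60,320,228),.040,"stapler")
it,ot=snap("top","t27.png",(90,110,410,310),2.5)
blob("top",it,ot,*BL,(312,225,345,250),.059,"tape")
E
```

```text
t 61.67 th 103.24 grasp [0.5094 0.039  0.1892] w 0.0507 GO [-0.01  2.54 -5.97] [ 0.    0.01 -0.02]
stapler A 2041.5 px [269.9 119.8] c [0.5091 0.1007] size [0.0185 0.1179] long axis yaw 103.4
tape A 154.5 px [329.9 235.7] c [ 0.4688 -0.2959] size [0.0583 0.0304] long axis yaw 87.0
```

View pics/w27.png

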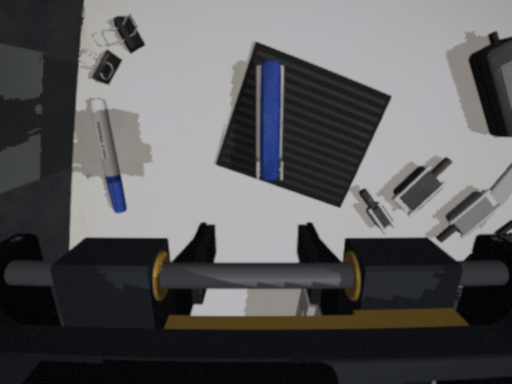

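View pics/t27.png

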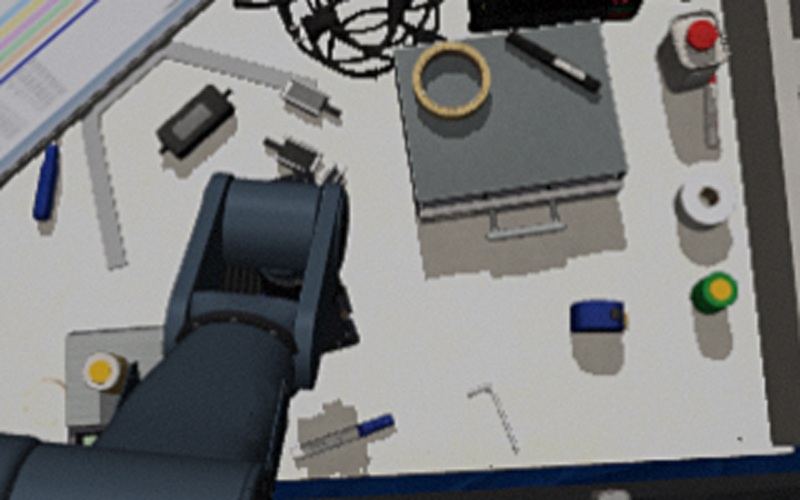

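Call:
drive_tool:
  plan:
    - [[0,0.9,0,0,0,0],[0,0.9,0,0,0,0],[0,0.74,-0.5,0,0,0],[0,0,-0.9,0,0,0],[0,0,-1,0,0,0],[0,0,-1,0,0,0],[0,0,-1,0,0,0],[0,0,-0.8,0,0,0]]

```text
time: 62.78
position: [0.509, 0.1026, 0.2209]
tool_rot: [0.621, 0.784, -0.001, -0.001]
ft_force: [0.7, -0.7, -0.1]
grip_width: 0.0506
```

Call:
drive_tool:
  plan:
    - [[0,0,-0.5,0,0,0],[0,0,-0.27,0,0,0],[0,0,0,0,0,0]]

```text
time: 63.15
position: [0.5093, 0.1028, 0.2032]
tool_rot: [0.621, 0.784, -0.0, -0.0]
ft_force: [-0.1, 1.2, 0.3]
grip_width: 0.0509
```

```bash
python3 - <<'E'
from h import *
go(.5091,.1025,.040,103.1)
E
```

```text
t 63.15 th 103.22 grasp [0.5092 0.1028 0.0392] w 0.0509 GO [-0.01 -0.01  0.03] [ 0.   -0.   -0.02]
```

Call:
drive_tool:
  plan:
    - [[0,0,0,0,0,0],[0,0,0,0,0,0],[0,0,0,0,0,0],[0,0,0.4,0,0,0],[0,0,0.8,0,0,0],[0,0,0.8,0,0,0],[0,0,0.8,0,0,0]]
  grip: 1
  force: 20

```text
time: 64.03
position: [0.5091, 0.1029, 0.2746]
tool_rot: [0.621, 0.784, 0.0, -0.0]
ft_force: [0.0, -0.4, -0.9]
grip_width: 0.0207
```

```bash
python3 - <<'E'
from h import *
go(.4447,-.1496,.0345,103.1)
im,o=snap("wrist","w28.png")
E
```

```text
t 64.03 th 103.22 grasp [0.5091 0.1029 0.1106] w 0.0207 GO [ -2.57 -10.1   -3.04] [-0.   -0.   -0.02]
```

View pics/w28.png

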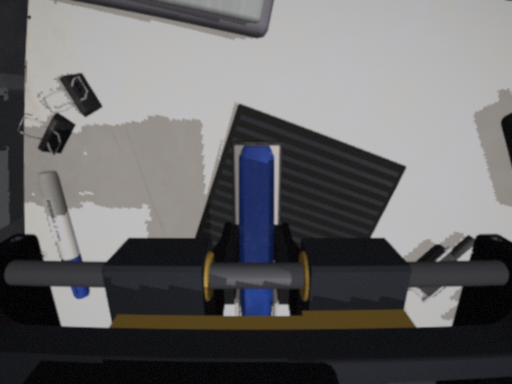

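Call:
drive_tool:
  plan:
    - [[-0.2,-0.6,0.3,0,0,0],[-0.3,-0.9,0,0,0,0],[-0.3,-0.9,0,0,0,0],[-0.3,-0.9,0,0,0,0],[-0.3,-0.9,0,0,0,0],[-0.3,-0.9,0,0,0,0],[-0.3,-0.9,0,0,0,0],[-0.3,-0.9,0,0,0,0]]

```text
time: 65.08
position: [0.4506, -0.0709, 0.2806]
tool_rot: [0.621, 0.784, -0.0, -0.001]
ft_force: [-0.1, -0.2, -1.2]
grip_width: 0.0207
```

Call:
drive_tool:
  plan:
    - [[-0.27,-0.9,0,0,0,0],[0,-0.9,0,0,0,0],[0,-0.8,0,0,0,0],[0,-0.44,0,0,0,0],[0,0,0,0,0,0],[0,0,0,0,0,0]]

```text
time: 65.82
position: [0.4446, -0.1451, 0.2808]
tool_rot: [0.621, 0.784, -0.0, -0.001]
ft_force: [0.5, 0.5, -1.9]
grip_width: 0.0207
```

```bash
python3 - <<'E'
from h import *
go(.4447,-.148,.0355,103.1)
E
```

```text
t 65.83 th 103.23 grasp [ 0.4444 -0.1449  0.1168] w 0.0207 GO [ 0.   -0.12 -3.25] [-0.01 -0.01 -0.02]
```

Call:
drive_tool:
  plan:
    - [[0,-0.12,-0.5,0,0,0],[0,0,-0.8,0,0,0],[0,0,-0.8,0,0,0],[0,0,-0.6,0,0,0],[0,0,-0.3,0,0,0],[0,0,-0.2,0,0,0],[0,0,-0.06,0,0,0],[0,0,0,0,0,0]]

```text
time: 66.82
position: [0.4446, -0.1484, 0.202]
tool_rot: [0.621, 0.784, -0.0, 0.001]
ft_force: [-4.7, 0.4, 24.9]
grip_width: 0.0206
```

```bash
python3 - <<'E'
from h import *
go(.4447,-.148,.0355,103.1)
E
```

```text
t 66.83 th 103.28 grasp [ 0.4448 -0.1486  0.038 ] w 0.0206 GO [ 0.    0.02 -0.1 ] [ 0.01  0.01 -0.03]
```

Call:
drive_tool:
  plan:
    - [[0,0,0.08,0,0,0],[0,0,0,0,0,0]]

```text
time: 67.08
position: [0.4453, -0.1487, 0.2021]
tool_rot: [0.621, 0.784, 0.0, 0.001]
ft_force: [0.1, -0.5, 8.8]
grip_width: 0.0208
```

Call:
drive_tool:
  plan:
    - [[0,0,0,0,0,0],[0,0,0,0,0,0],[0,0,0.5,0,0,0],[0,0,1,0,0,0],[0,0,1,0,0,0],[0,0,1,0,0,0],[0,0,1,0,0,0],[0,0,1,0,0,0]]
  grip: 0.42

```text
time: 68.08
position: [0.4447, -0.1484, 0.3404]
tool_rot: [0.621, 0.784, 0.0, 0.0]
ft_force: [0.1, -0.3, 0.1]
grip_width: 0.05
```

Call:
drive_tool:
  plan:
    - [[0,0.8,1,0,0,0],[0,1,0,0,0,0],[0,1,0,0,0,0],[0,1,0,0,0,0],[0,1,0,0,0,0],[0,1,0,0,0,0],[0,0,0,0,0,0],[0,0,0,0,0,0]]

```text
time: 69.08
position: [0.4451, -0.0039, 0.3644]
tool_rot: [0.621, 0.784, 0.0, 0.0]
ft_force: [0.4, -1.3, 0.6]
grip_width: 0.0503
```

```bash
python3 - <<'E'
from h import *
it,ot=snap("top","t29.png",(90,110,410,310),2.5)
blob("top",it,ot,(105,120,50),(130,255,255),(255,230,305,262),.036,"stapler")
blob("top",it,ot,(105,120,50),(130,255,255),(312,225,345,250),.059,"tape")
blob("top",it,ot,(15,120,120),(32,255,255),(115,245,145,270),.110,"ydot")
im,o=snap("scene","s29.png",(60,120,400,270),2.35)
E
```

```text
stapler A 181.5 px [280.3 246.5] c [ 0.4474 -0.1494] size [0.0187 0.1158] long axis yaw 103.7
tape A 135.5 px [329.8 235.3] c [ 0.4703 -0.2975] size [0.0555 0.0274] long axis yaw 87.0
ydot A 47.5 px [129.4 258.2] c [0.4277 0.293 ] size [0.0234 0.0205] long axis yaw 0.3
```

View pics/t29.png

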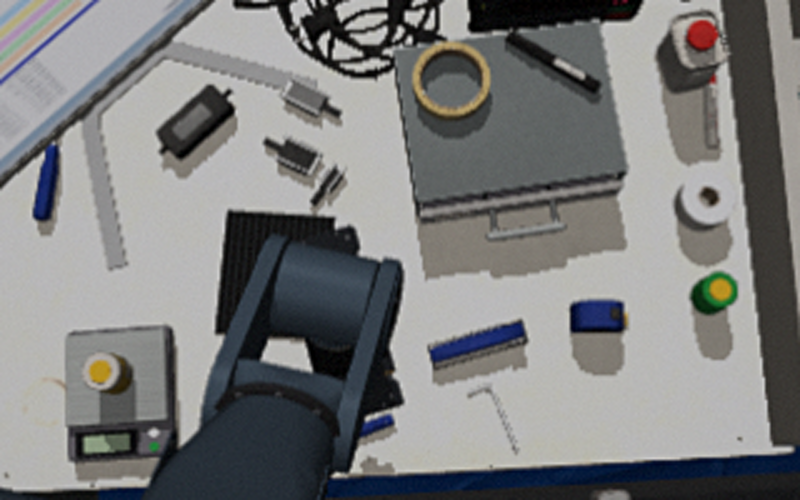

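View pics/s29.png

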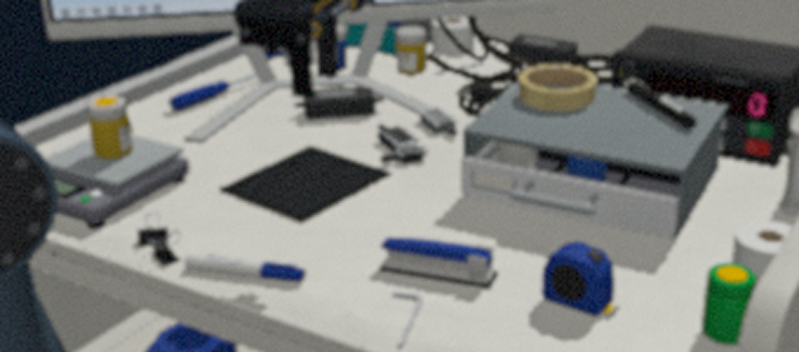

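```bash
python3 - <<'E'
from h import *
print(robot.hand_in())
E
```

```text
the job is handed in; nothing more can be done
None
```

I carried out the whole job in order and handed it in at about 69 s of the 144 s allowed. No verdict was reported, so the figures below come from my own camera and force readings.

- **Stapler and tape measure:** Both stood on the mat while I worked the drawer, and both are back upright. In the top view each is about 2 mm or less from where it started.
- **Yellow jar:** It stands upright on the pan. The wrist and top views put it about 0.5 to 4 mm from the pan's centre.
- **Pan centre:** My estimates of it disagreed by about 2 to 3 mm in y, apart from a cruder first one about 7 mm off. I aimed between them, well inside the 15 mm limit.
- **Blue and grey jars:** After release, the blue jar was upright and within about 3 mm of the middle compartment's centre. I did not touch the grey jar. The final scene view shows the blue jar still in place inside the shut drawer, but the roof hides the rest of the compartments.
- **Drawer:** It was pulled out to its stop. I then pushed it shut until it stopped moving and the push force reached about 16 N. The handle's final position in the top view matches fully shut to within 2 mm.
- **Hard contact:** The stapler met the mat and later the worktop at about 21 to 25 N. On the worktop that was about 2.5 mm higher than I had worked out, so I eased off before opening the gripper there. Afterwards it lay flat and in place.

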